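Load the tilting pedal deck and hold it at the player's angle

TASK

Set up the tilting effects deck: put the two loose plain aluminium pedals into the deck's two bays, each in the bay that fits it, flat on the bay floor with its footswitch towards the hinged front edge; set them down, don't drop them. Then take the deck by the black carry handle at its rear edge and raise it until the pointer on its side meets the memory clip on the slotted quadrant, and finish while still holding the deck there by the handle, so that someone else can tighten the clamp knobs. Leave the memory clip and everything else on the table where it is.

Things in the scene. Friction and masses are not known exactly. Their poses are not given: they have to be found in the camera images.
- hinge (a point): middle of the deck's hinge line, 44 mm above the table, on the fixed base (frame 165 mm deep, 230 wide); x level from the hinged front edge to the rear, y along the hinge, z up. At y = +-127 mm slotted quadrants (radius 118 mm about the hinge) rise 95 mm above it; loosened star knobs reach y = +-145 mm.
- deck (a joint): angle of the hinged deck: 0 lying flat (as at the start), growing as its rear edge rises; limit 0.92 rad. 0.8 kg aluminium plate reaching 155 mm from the hinge, top 4 mm above the hinge line when flat. The hinge is free: let go, the deck falls flat. Loaded, it takes about 5 to 7 N upward at the handle.
- handle (a point): carry handle, a U of black round bar 12 mm thick in the deck's plane, turning with it. This point: middle of the straight grip, 200 mm from the hinge line and 1.5 mm above its plane; the grip runs 116 mm along y. 39 mm is clear between bar and the plate's rear edge; nothing lies below it down to the table.
- clip (a joint): place of the memory clip on the right-hand (-y) quadrant: the deck angle (rad) at which the pointer meets the clip's white line; different each time, 0.42 to 0.70 rad. It stays by friction; do not shift it.
- clip_mark (a point): on the white line of the memory clip, a black block 26 (radial) x 12 x 14 mm (along the arc) clamped over the right-hand quadrant's rim with a small thumbscrew on its outer end; this point is 134 mm from the hinge line, at y = -131 mm from the hinge's middle. x points radially away from the hinge line.
- pointer (a point): tip of the thin steel pointer, 6 mm wide, on the deck's right-hand (-y) side, sticking out past the star knob over the quadrant's outer face; 134 mm from the hinge line, turning with the deck; x in the deck's plane, radially away from the hinge. It meets the clip when it lies on the white line (the two x axes agree).
- bay_wide (a point): centre of the floor of the wide bay: 122 (x) x 68 (y) mm inside low steel fences 7 mm high, 4 mm thick, on the deck, 81 mm behind the hinge line and 52 mm to its +y side. Axes as the deck's: x to the rear edge, y to the left, z up out of the deck. The two bays' fences stand 34 mm apart.
- bay_narrow (a point): centre of the floor of the narrow bay: 103 (x) x 48 (y) mm inside the same 7 mm fences, 72 mm behind the hinge line and 48 mm to its -y side; axes as the deck's.
- wide_center (a point): centre, half-way up, of the wide effects pedal: a loose plain aluminium box 112 long (x) x 60 wide (y) x 31 mm high, about 320 g; three small knobs rise 12 mm from its top at the +x end and one round steel footswitch 11 mm high at the -x end. Long sides flat, free to grip
- narrow_center (a point): centre, half-way up, of the narrow effects pedal: a loose plain aluminium box 93 long (x) x 40 wide (y) x 31 mm high, about 200 g; one large knob rise 12 mm from its top at the +x end and one round steel footswitch 11 mm high at the -x end. Long sides flat, free to grip
- wide_switch (a point): top of the wide pedal's footswitch, 34 mm from the pedal's middle towards -x; it must end nearer the hinge.
- narrow_switch (a point): top of the narrow pedal's footswitch, 24.5 mm from the pedal's middle towards -x; it must end nearer the hinge.
- wide: the wide pedal, origin under its middle (see wide_center)
- narrow: the narrow pedal, origin under its middle (see narrow_center)
- double_pedal: grey double effects pedal 120 x 145 x 36 mm, fits neither bay; bystander; origin under its middle
- mug: white ceramic mug, 82 mm wide with a handle, 95 mm tall; bystander; origin under its middle
- phone: black phone lying flat, 150 x 72 x 9 mm; bystander; origin under its middle
- tape: roll of grey cloth tape lying flat, 108 mm across, 48 mm high; bystander; origin under its middle
- screwdriver: screwdriver with black handle, 170 mm long, lying flat, origin near its middle; bystander
- battery: small block battery standing on end, 26 x 18 x 46 mm; bystander; origin under its middle
- picks_tin: clear jar with steel lid, 68 mm across, 45 mm high; bystander; origin under its middle
There are look-alikes about, which are no part of the job. Leave any brown look-alike of the wide alone.

How it is judged:
By the outcome, as a careful person would: the job done as asked, in the order asked, and still so for the second after the job is handed in, while the arm keeps its last pose, push and grip.
It also fails if it takes over 64 s, if anything falls off the work surface, if the arm or the gripper's body presses on something with over 40 N, if the wrist force passes 120 N, or if a joint passes its speed limit or range.

ROBOT

A 7-joint arm with a two-finger parallel gripper is mounted at the origin on the work surface. World frame = base frame: x ahead of the robot, y to its left, z up, the work surface at z = 0. Lengths are in m, angles in degrees, forces in N, time in s.
With the tool pointing down it reaches from about 0.425 to 1.025 m from the base axis. Payload 9.4 kg.
Tool frame: the origin (TCP) lies midway between the tips of the shut fingers; the grasp point (between the pads) lies 19 mm behind it (pinch_z is the distance from the TCP to the grasp point, in m); z points along the fingers, x is the direction in which the jaws open and shut, and the axes are right-handed (so a half turn about z gives the same grasp; the last joint's range is limited). The gripper opens to 85 mm and grips with 20 to 120 N. Pads are 22 mm wide; open, the fingers measure 114 mm over their backs; the gripper's body (76 mm by 85 mm) begins 54 mm behind the grasp point. The pads swing forward as they close: fully open they stand 13 mm farther back than shut.
Start: joints at [-72.347, 34.337, -0.143, 91.639, 0.103, 54.024, -4.572], TCP at [0.272, 0.672, 0.231] pointing down, gripper open.
Joint ranges: [-147.43, 147.43], [-19.82, 112.94], [-74.19, 73.91], [6.32, 146.72], [-59.91, 239.91], [6.04, 106.73], [-150.56, 150.56]. Speed limits (degrees/s): [127.2, 127.2, 172.46, 172.46, 180, 180, 180].

INTERFACE

Orientations are given as a 3x3 rotation matrix whose columns are the frame's x, y, z axes.
In Python, from workcell import get_obs, snapshot, job_done, pinch_z gives the robot as it stands.
- The arm moves only by the tool jog_arm, never from a script. Its argument "steps" is a list of rows, each a list of 5 numbers: the finger opening in mm, from 0 to 85.4, then the shift along the tool's x, y, z in mm, then the turn about the tool's z in rad. In form: [[hand, dx, dy, dz, roll], ...]. A call has 1 to 10 rows; each row shifts and turns the commanded pose from where the row before left it, along the tool's axes as they then stand; what a row does not reach is not made up. A row lasts 1/12 s, in which the tool goes at most 41.7 mm and 7.16 degrees, less where a joint would pass 70% of its speed; a pose out of reach is approached as far as the arm can. A call with a gripper value outside its range is refused whole. The fingers move at their own pace and stop on an object; "force" is the grip in N (left out, the last holds). Time passes only in rows, so rows that do not move let the fingers close. It gives the time, the measured TCP pose, the force and the opening at its end, in the units of the state.
- get_obs(): the state, without advancing time (a new reading comes with each control period).
- snapshot(name): name is "scene" or "side" or "wrist"; returns a dict with "img" (420x560x3 uint8, red, green, blue), "z_map" (420x560 float32, m along the optical axis (not along the pixel's ray), 0 where there is no reading), "vfov" (degrees; the focal length in pixels is half the picture's height over the tangent of half this angle, whatever the lens; pixels are square), "cx", "cy" (the principal point, pixels), "T" (4x4, takes a point from camera to world coordinates). Camera axes: x right, y down, z forward; pixel columns grow to the right and rows downward; lengths in m; the calibration is good to about 2 mm. The wrist camera is an equidistant fisheye: a pixel r from the principal point sees the ray r / f radians off the axis. A picture is of the moment at which its call begins.
- job_done(): hands the job in, once; it reports no verdict.
The state is a dict: "clock": time; "joint_positions": joint angles; "qvel": joint speeds; "effort": joint torques, N m; "eef_pos": TCP position; "tcp_rot": TCP orientation; "contact_force": force on the tool from outside, world axes, zero at the start; "wrist_torque": the same for the moment, N m; "opening": finger opening in m.
Only numpy, scipy, OpenCV 4.12 (cv2) and the standard library are available. Lean on these libraries where they do the work, as an engineer would, in place of code of your own. Each camera call takes 0.05 s, during which the arm holds its last target.

## Working session

There is one attempt and no reset: what is moved stays moved. The work goes in short steps, Python scripts to look and compute and a tool call to move; the robot and the scene stay as the last step left them, time stands still between calls to the robot, and variables do not carry over. Pictures are saved under pics/ and viewed, and the job is handed in when it is done.

Besides the shell and the picture viewer there is one more tool, called after "Call:" as name(argument=value, ...) on one line, values as JSON. jog_arm: Moves the arm, as the interface text tells. Its arguments: {"type":"object","properties":{"steps":{"type":"array","items":{"type":"array","items":{"type":"number"}}},"force":{"type":"number"}},"required":["steps"]}

```bash
ls; mkdir -p pics
cat > h.py <<'E'
import numpy as np, cv2
from workcell import get_obs, snapshot, job_done, pinch_z
def save(n,img): cv2.imwrite('pics/'+n+'.png',img[:,:,::-1])
def f(s): return s['img'].shape[0]/2/np.tan(np.radians(s['vfov'])/2)
def ray(s,u,v,fish=False):
    x=(u-s['cx'])/f(s); y=(v-s['cy'])/f(s)
    if fish:
        r=np.hypot(x,y); d=np.array([np.sin(r)*x/r,np.sin(r)*y/r,np.cos(r)])
    else: d=np.array([x,y,1.])
    return s['T'][:3,3], s['T'][:3,:3]@d
def onplane(s,u,v,z,fish=False):
    o,d=ray(s,u,v,fish); return o+d*(z-o[2])/d[2]
def depthpt(s,u,v,fish=False):
    z=s['z_map'][v,u]; o,d=ray(s,u,v,fish)
    return o+d*z/((s['T'][:3,:3].T@d)[2])
def cloud(s,fish=False):
    H,W=s['z_map'].shape; uu,vv=np.meshgrid(np.arange(W),np.arange(H))
    x=(uu-s['cx'])/f(s); y=(vv-s['cy'])/f(s)
    if fish:
        r=np.hypot(x,y)+1e-9; x,y=np.tan(r)*x/r,np.tan(r)*y/r
    z=s['z_map']; P=np.stack([x*z,y*z,z],-1)
    return P@s['T'][:3,:3].T+s['T'][:3,3]
E
python3 - <<'E'
from h import *
import pickle
o=get_obs(); print({k:np.round(v,3) for k,v in o.items()}, pinch_z if not callable(pinch_z) else pinch_z())
for n in ['scene','side','wrist']:
    s=snapshot(n); save(n+'0',s['img']); pickle.dump(s,open(n+'0.pkl','wb')); print(n,s['vfov'],s['cx'],s['cy'],np.round(s['T'],3).tolist())
E
```

```text
pics
{'clock': np.float64(0.0), 'joint_positions': array([-72.348,  34.387,  -0.147,  91.68 ,   0.102,  54.024,  -4.572]), 'qvel': array([-0.018,  0.078,  0.067,  0.064,  0.031,  0.048, -0.01 ]), 'effort': array([-0.0000e+00, -7.7647e+01,  1.5650e+00, -2.5798e+01,  1.2000e-02,
        9.0000e-03, -0.0000e+00]), 'eef_pos': array([0.272, 0.672, 0.23 ]), 'tcp_rot': array([[ 0.375,  0.927, -0.   ],
       [ 0.927, -0.375, -0.002],
       [-0.002,  0.   , -1.   ]]), 'contact_force': array([-0.606,  0.392, -0.157]), 'wrist_torque': array([-0.025, -0.021, -0.001]), 'opening': np.float64(0.085)} 0.0187
scene 48.195535536550196 281.382469530582 213.0919378196463 [[-0.858, 0.434, -0.275, 0.884], [0.513, 0.73, -0.451, 0.618], [0.005, -0.528, -0.849, 1.199], [0.0, 0.0, 0.0, 1.0]]
side 52.53068986964174 275.8179058430067 207.90890020359018 [[0.968, -0.159, 0.192, 0.277], [-0.249, -0.554, 0.794, -1.006], [-0.02, -0.817, -0.576, 0.806], [0.0, 0.0, 0.0, 1.0]]
wrist 65.70646984690485 280.27587699466574 213.06035235260123 [[0.375, 0.894, 0.244, 0.212], [0.927, -0.361, -0.1, 0.697], [-0.001, 0.263, -0.965, 0.373], [0.0, 0.0, 0.0, 1.0]]
```

View pics/scene0.png

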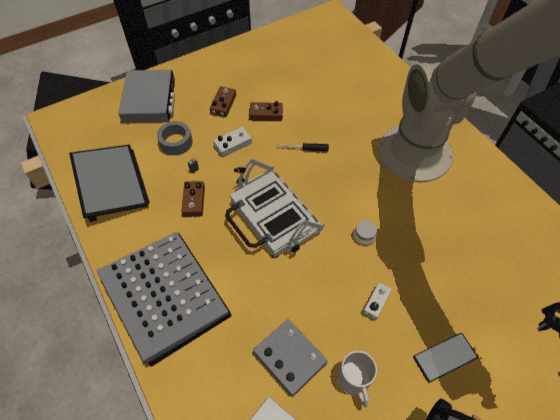

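View pics/side0.png

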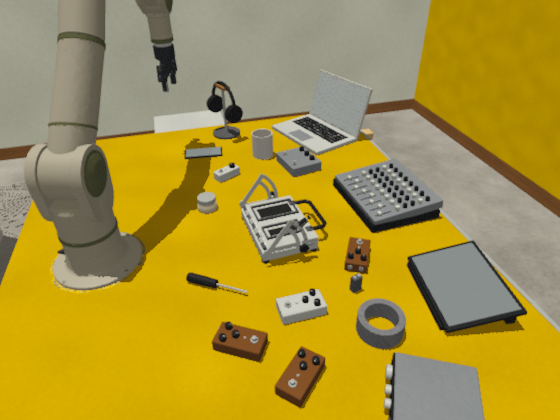

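View pics/wrist0.png

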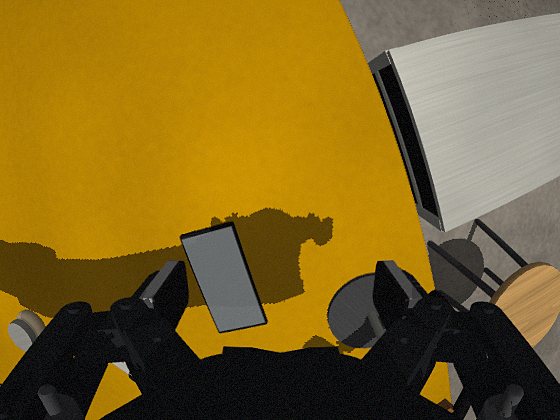

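Scene: candidates for the wide pedal are the aluminium one with three knobs at (232,141) and the brown ones at (222,101), (266,111), (193,198). The narrow pedal is at (377,300) and the deck at (272,210). I'll check enlarged crops.

Run:
```python
from h import *
import pickle
s=pickle.load(open('scene0.pkl','rb')); t=pickle.load(open('side0.pkl','rb'))
def c(s,u,v,w,h,k): return cv2.resize(s['img'][v:v+h,u:u+w],None,fx=k,fy=k,interpolation=cv2.INTER_CUBIC)
a=c(s,205,150,130,110,5); save('deckscene',a)
b=c(t,230,165,110,100,6); save('deckside',b)
p=[c(s,200,115,70,50,5),c(s,345,275,70,50,5),c(t,265,280,70,50,5),c(t,200,150,70,50,5)]
save('peds',np.vstack([np.hstack(p[:2]),np.hstack(p[2:])]))
for n,S in (('scene',s),('side',t)):
    P=cloud(S); z=P[:,:,2]
    print(n, (S['z_map']>0).mean(), [np.round(P[v,u],3) for u,v in ([(232,141),(377,300),(272,250)] if n=='scene' else [(301,303),(227,172)])])
```

```text
scene 0.9959991496598639 [array([ 0.505, -0.315,  0.037]), array([0.428, 0.357, 0.03 ]), array([0.592, 0.09 , 0.034])]
side 0.9962287414965987 [array([ 0.496, -0.338,  0.031]), array([0.423, 0.331, 0.03 ])]
```

View pics/deckscene.png

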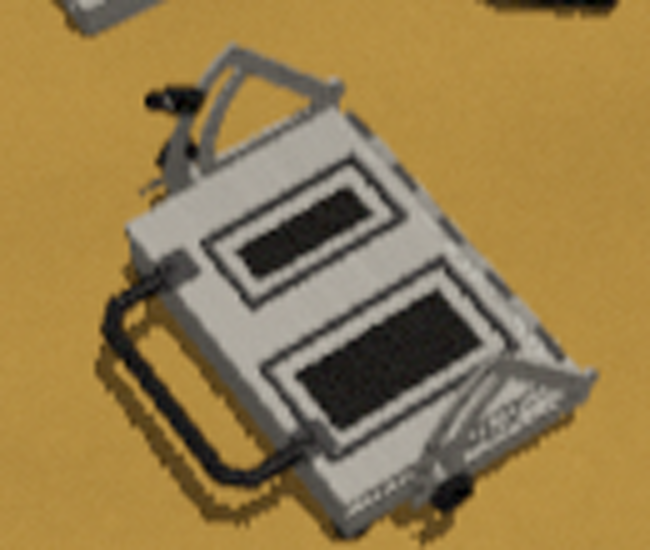

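View pics/deckside.png

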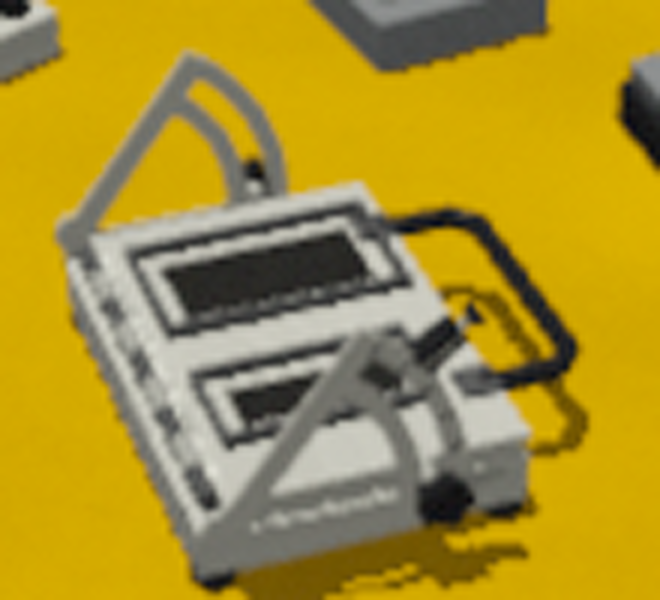

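View pics/peds.png

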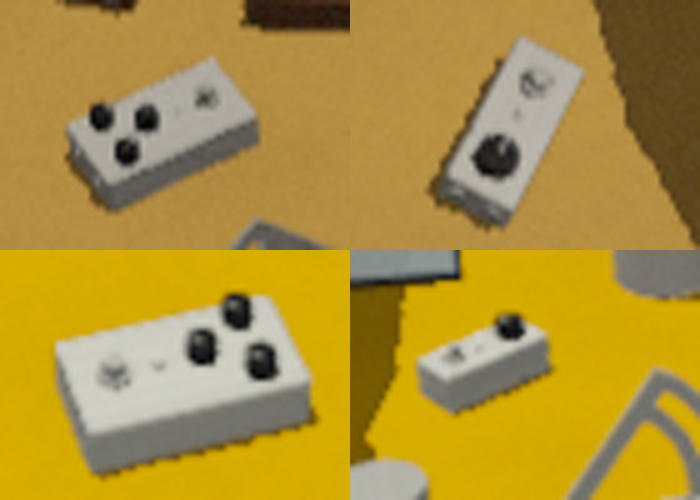

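The crops show the aluminium three-knob box at scene (232,141) and the aluminium one-knob box at (377,300). Those are the two pedals to move, and the brown ones stay where they are. The deck's handle faces away from the robot, and the clip is on the right-hand quadrant. Next I'll measure.

Run:
```python
from h import *
import pickle
S={'scene':pickle.load(open('scene0.pkl','rb')),'side':pickle.load(open('side0.pkl','rb'))}
for name,cen in (('wide',(0.50,-0.33)),('narrow',(0.425,0.34))):
  for n,s in S.items():
    P=cloud(s); d=np.hypot(P[...,0]-cen[0],P[...,1]-cen[1])
    hsv=cv2.cvtColor(s['img'],cv2.COLOR_RGB2HSV)
    m=(d<0.1)&(P[...,2]>0.026)&(P[...,2]<0.05)&(hsv[...,1]<90)
    print(name,n,m.sum(), np.percentile(P[m][:,2],[5,50,95]).round(4))
    # contour in image of top face -> project pixels on plane z=.031
    ys,xs=np.nonzero((d<0.1)&(P[...,2]>0.0265)&(P[...,2]<0.034))
    Q=np.array([onplane(s,u,v,0.031)[:2] for u,v in zip(xs,ys)])
    r=cv2.minAreaRect((Q*1000).astype(np.float32)); print('   rect',np.round(r[0],1),np.round(r[1],1),round(r[2],1), cv2.boxPoints(r).round(0).tolist())
    ys,xs=np.nonzero((d<0.1)&(hsv[...,2]<70)&(P[...,2]>0.033)); Q=np.array([onplane(s,u,v,0.043)[:2] for u,v in zip(xs,ys)])
    print('   knob',Q.mean(0)*1000)
for n,s in S.items():
    P=cloud(s); d=np.hypot(P[...,0]-.56,P[...,1]-.03)
    for lo,hi in ((.044,.054),(.054,.2)):
        m=(d<0.25)&(P[...,2]>lo)&(P[...,2]<hi); 
        vis=np.zeros_like(s['img']); vis[m]=s['img'][m]; save(f'd_{n}_{int(lo*1000)}',cv2.resize(vis[140:270,190:350],None,fx=4,fy=4))
    m=(d<0.17)&(P[...,2]>.045)&(P[...,2]<.052); ys,xs=np.nonzero(m)
    Q=np.array([onplane(s,u,v,0.048)[:2] for u,v in zip(xs,ys)])*1000
    r=cv2.minAreaRect(Q.astype(np.float32)); print(n,'deck',np.round(r,1) if 0 else r, cv2.boxPoints(r).round(0).tolist())
```

```text
wide scene 460 [0.0269 0.0308 0.0423]
   rect [ 499.6 -324.3] [111.2  64.7] 1.6 [[443.0, -293.0], [445.0, -358.0], [556.0, -355.0], [554.0, -290.0]]
   knob [ 527.98519521 -324.53180728]
wide side 917 [0.0285 0.0321 0.0432]
   rect [ 495.  -335.5] [111.2  64.1] 1.4 [[439.0, -305.0], [440.0, -369.0], [551.0, -366.0], [550.0, -302.0]]
   knob [ 521.33798145 -339.83138173]
narrow scene 472 [0.0269 0.0305 0.0427]
   rect [426.5 356.6] [92.7 39.3] 28.5 [[376.0, 352.0], [395.0, 317.0], [477.0, 361.0], [458.0, 396.0]]
   knob [451.0785305  368.61031461]
narrow side 157 [0.028  0.0319 0.0421]
   rect [421.6 349.6] [95.8 47. ] 29.2 [[368.0, 347.0], [391.0, 306.0], [475.0, 352.0], [452.0, 393.0]]
   knob [445.2625125  353.16993382]
scene deck ((547.29638671875, -4.9195098876953125), (212.33566284179688, 268.1844787597656), 6.311199188232422) [[427.0, 117.0], [457.0, -150.0], [668.0, -127.0], [638.0, 140.0]]
side deck ((543.7586669921875, -10.61279296875), (215.21348571777344, 258.9667663574219), 6.231108665466309) [[423.0, 106.0], [451.0, -151.0], [665.0, -128.0], [637.0, 130.0]]
```

View pics/d_scene_44.png

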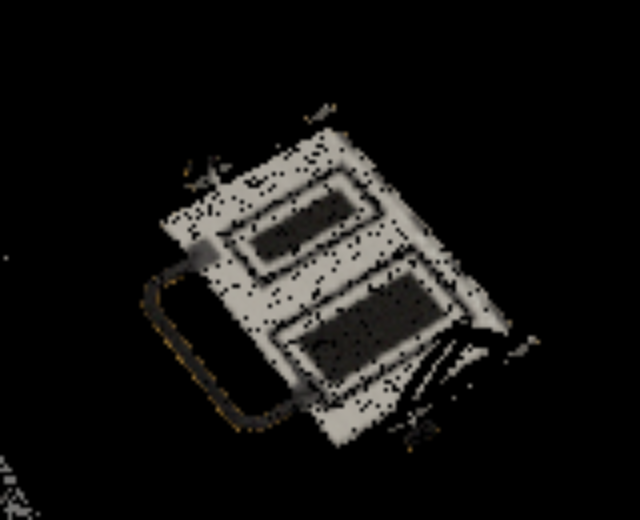

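View pics/d_side_44.png

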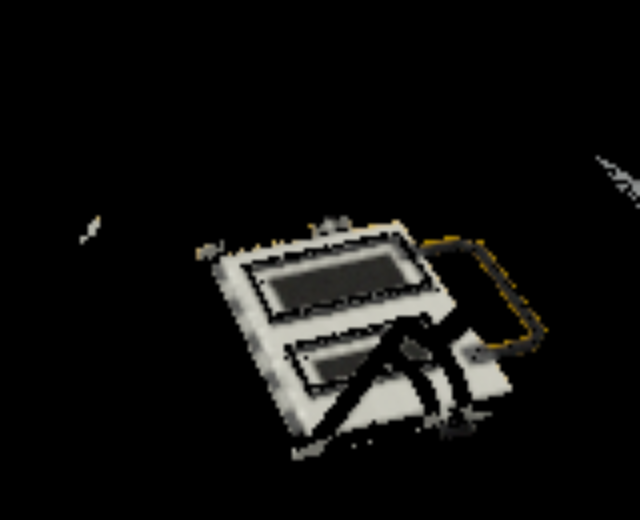

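```bash
cat >> h.py <<'E'
def plan(x,y,z,yaw,maxrow=40.):
    """print turn (total rad about tool z) then translation in tool axes after turn; yaw = direction of tool x, deg"""
    o=get_obs(); R=o['tcp_rot']; p=o['eef_pos']
    cur=np.degrees(np.arctan2(R[1,0],R[0,0])); d=(yaw-cur+180)%360-180
    print('cur yaw %.2f pos'%cur,np.round(p,4),'tilt z',np.round(R[:,2],4),'t=%.2f'%o['clock'])
    a=np.radians(yaw); tx=np.array([np.cos(a),np.sin(a)]); ty=np.array([np.sin(a),-np.cos(a)])
    dw=np.array([x,y])-p[:2]; print('turn total rad %.4f'%(-np.radians(d)),'then tool mm: x %.1f y %.1f z %.1f'%(dw@tx*1e3,dw@ty*1e3,-(z-p[2])*1e3))
E
python3 -c "
from h import *
plan(.425,.353,.17,119)"
```

```text
cur yaw 67.95 pos [0.2721 0.6716 0.2306] tilt z [-3.0e-04 -1.2e-03 -1.0e+00] t=0.15
turn total rad -0.8910 then tool mm: x -352.8 y -20.7 z 60.6
```

Call:
jog_arm(steps=[[85,0,0,0,-0.111],[85,0,0,0,-0.111],[85,0,0,0,-0.111],[85,0,0,0,-0.111],[85,0,0,0,-0.111],[85,0,0,0,-0.111],[85,0,0,0,-0.111],[85,0,0,0,-0.111]], force=40)

```text
clock: 0.82
eef_pos: [0.2722, 0.6718, 0.2309]
tcp_rot: [[-0.487, 0.873, -0.0], [0.873, 0.487, -0.001], [-0.0, -0.0, -1.0]]
contact_force: [-0.0, -0.0, -0.5]
opening: 0.0848
```

Call:
jog_arm(steps=[[85,-35,-2,6,0],[85,-35,-2,6,0],[85,-35,-2,6,0],[85,-35,-2,6,0],[85,-35,-2,6,0],[85,-35,-2,6,0],[85,-35,-2,6,0],[85,-35,-2,6,0],[85,-35,-2,6,0],[85,-38,-3,6,0]])

```text
clock: 1.65
eef_pos: [0.4243, 0.3515, 0.171]
tcp_rot: [[-0.483, 0.876, 0.0], [0.876, 0.483, 0.0], [0.0, 0.0, -1.0]]
contact_force: [0.9, -0.1, 0.8]
opening: 0.0852
```

Call:
jog_arm(steps=[[85,0,0,0,0],[85,0,0,0,0],[85,0,0,0,0]])

```text
clock: 1.9
eef_pos: [0.424, 0.353, 0.1714]
tcp_rot: [[-0.482, 0.876, -0.0], [0.876, 0.482, 0.001], [0.001, 0.0, -1.0]]
contact_force: [-0.2, 1.0, -0.4]
opening: 0.0849
```

Run:
```python
from h import *
import pickle
s=snapshot('wrist'); save('w1',s['img']); pickle.dump(s,open('w1.pkl','wb'))
plan(.425,.353,.17,119)
P=cloud(s,True); print(P[300,280],P[100,280],P[200,280])
```

```text
cur yaw 118.89 pos [0.4237 0.3538 0.1715] tilt z [ 1.e-04  9.e-04 -1.e+00] t=1.95
turn total rad -0.0020 then tool mm: x -1.3 y 0.8 z 1.5
[ 5.29540106e-01  4.10673402e-01 -1.32439921e-04] [ 0.34472721  0.30899908 -0.00074495] [0.42367484 0.35246994 0.0330711 ]
```

View pics/w1.png

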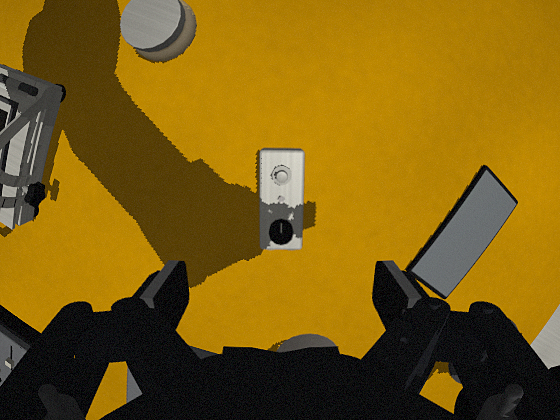

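```bash
cat >> h.py <<'E'
def toprect(s,cen,zlo,zhi,zp,rad=0.09,fish=True):
    P=cloud(s,fish); d=np.hypot(P[...,0]-cen[0],P[...,1]-cen[1])
    m=((d<rad)&(P[...,2]>zlo)&(P[...,2]<zhi)).astype(np.uint8)
    n,l,st,_=cv2.connectedComponentsWithStats(m); k=1+np.argmax(st[1:,4]); ys,xs=np.nonzero(l==k)
    Q=np.array([onplane(s,u,v,zp,fish)[:2] for u,v in zip(xs,ys)])*1000
    r=cv2.minAreaRect(Q.astype(np.float32)); return r,np.median(P[l==k][:,2])
E
python3 - <<'E'
from h import *
import pickle
s=pickle.load(open('w1.pkl','rb'))
print(toprect(s,(.425,.353),.026,.036,.031))
for u,v,z in((282,175,.042),(281,231,.043)): print(onplane(s,u,v,z,True))
E
```

```text
(((423.8605041503906, 353.5349426269531), (91.73567962646484, 39.5975341796875), 28.053035736083984), np.float64(0.03053779055909689))
[0.40210008 0.34253002 0.042     ]
[0.44564289 0.36556321 0.043     ]
```

```bash
python3 -c "
from h import *
plan(.4239,.3535,.009,118)"
```

```text
cur yaw 118.89 pos [0.4237 0.3538 0.1715] tilt z [ 1.e-04  9.e-04 -1.e+00] t=1.95
turn total rad 0.0155 then tool mm: x -0.3 y 0.1 z 162.5
```

Call:
jog_arm(steps=[[85,0,0,30,0.015],[85,0,0,36,0],[85,0,0,36,0],[85,0,0,30,0],[85,0,0,20,0],[85,0,0,10,0],[38,0,0,0,0],[30,0,0,0,0],[30,0,0,0,0],[30,0,0,0,0]], force=35)

```text
clock: 2.78
eef_pos: [0.4246, 0.3535, 0.0109]
tcp_rot: [[-0.469, 0.883, 0.002], [0.883, 0.469, 0.002], [0.001, 0.002, -1.0]]
contact_force: [-4.4, -2.3, 15.9]
opening: 0.0394
```

Call:
jog_arm(steps=[[30,0,0,0,0],[30,0,0,0,0],[30,0,0,0,0],[30,0,0,0,0]])

```text
clock: 3.12
eef_pos: [0.4246, 0.3534, 0.0109]
tcp_rot: [[-0.469, 0.883, 0.002], [0.883, 0.469, 0.002], [0.001, 0.003, -1.0]]
contact_force: [-1.8, -0.5, 8.0]
opening: 0.0393
```

Run:
```python
from h import *
s=snapshot('wrist'); save('w2',s['img'])
a=np.radians(6.25); 
plan(.55,-.05,.15,96.2)
```

```text
cur yaw 117.97 pos [0.4246 0.3534 0.0109] tilt z [ 0.0019  0.0021 -1.    ] t=3.17
turn total rad 0.3800 then tool mm: x -414.6 y 81.1 z -139.1
```

View pics/w2.png

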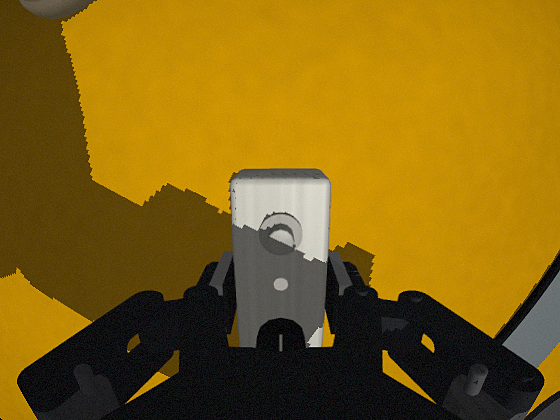

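Run:
```python
from h import *
plan(.58,0.0,.27,96.2)
```

```text
cur yaw 117.97 pos [0.4246 0.3534 0.0109] tilt z [ 0.0019  0.0021 -1.    ] t=3.17
turn total rad 0.3800 then tool mm: x -368.1 y 116.3 z -259.1
```

Call:
jog_arm(steps=[[30,0,0,-8,0],[30,0,0,-20,0],[30,0,0,-35,0.0],[30,0,0,-40,0],[30,0,0,-40,0],[30,0,0,-40,0.1],[30,0,0,-40,0.1],[30,0,0,-36,0.1],[30,0,0,0,0.08],[30,0,0,0,0]])

```text
clock: 4.0
eef_pos: [0.4246, 0.3528, 0.2717]
tcp_rot: [[-0.104, 0.995, 0.004], [0.995, 0.104, 0.004], [0.003, 0.005, -1.0]]
contact_force: [-0.5, -0.7, -1.7]
opening: 0.0394
```

Run:
```python
from h import *
plan(.58,0.0,.27,96.2)
```

```text
cur yaw 95.96 pos [0.4246 0.3528 0.2717] tilt z [ 0.0043  0.0035 -1.    ] t=4.00
turn total rad -0.0042 then tool mm: x -367.5 y 116.4 z 1.7
```

Call:
jog_arm(steps=[[30,-20,7,0,0],[30,-38,12,0,0],[30,-38,12,0,0],[30,-38,12,0,0],[30,-38,12,0,0],[30,-38,12,0,0],[30,-38,12,0,0],[30,-38,12,0,0],[30,-38,12,0,0],[30,-30,9,0,0]])

```text
clock: 4.83
eef_pos: [0.5733, 0.009, 0.2673]
tcp_rot: [[-0.109, 0.994, -0.002], [0.994, 0.109, -0.001], [-0.001, -0.002, -1.0]]
contact_force: [0.9, -0.1, -1.9]
opening: 0.0394
```

Call:
jog_arm(steps=[[30,-15,5,0,0],[30,0,0,0,0],[30,0,0,0,0],[30,0,0,0,0]])

```text
clock: 5.17
eef_pos: [0.5792, -0.0008, 0.2675]
tcp_rot: [[-0.11, 0.994, -0.002], [0.994, 0.11, 0.0], [0.001, -0.002, -1.0]]
contact_force: [-0.6, 0.1, -2.4]
opening: 0.0394
```

Run:
```python
from h import *
import pickle
s=snapshot('wrist'); save('w3',s['img']);pickle.dump(s,open('w3.pkl','wb'))
o=get_obs(); print(o['eef_pos'],o['opening'],o['contact_force'])
```

```text
[ 5.79245576e-01 -3.39770423e-04  2.67745106e-01] 0.039223824395420284 [ 0.0444491  -0.0624632  -2.35898328]
```

View pics/w3.png

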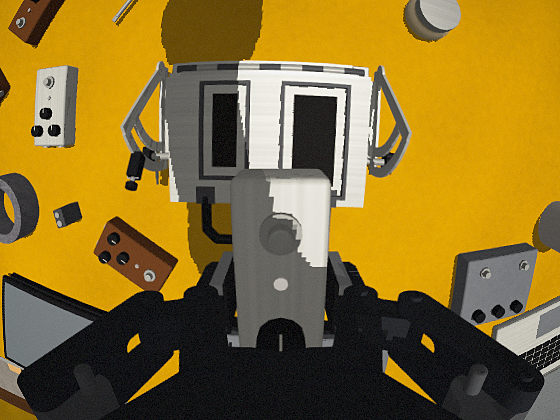

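Run:
```python
from h import *
import pickle
s=pickle.load(open('w3.pkl','rb'))
im=s['img'][50:220,115:420]; save('w3c',cv2.resize(im[:, :],None,fx=2.6,fy=2.6,interpolation=cv2.INTER_CUBIC))
im=s['img'][70:190,195:275]; save('w3n',cv2.resize(im,None,fx=5,fy=5,interpolation=cv2.INTER_NEAREST))
P=cloud(s,True); print(P[130,270],P[90,300],P[130,322])
```

```text
[ 0.51904146 -0.01829829  0.04718286] [0.47078416 0.00949156 0.04742079] [0.51220034 0.03883007 0.0477108 ]
```

View pics/w3c.png

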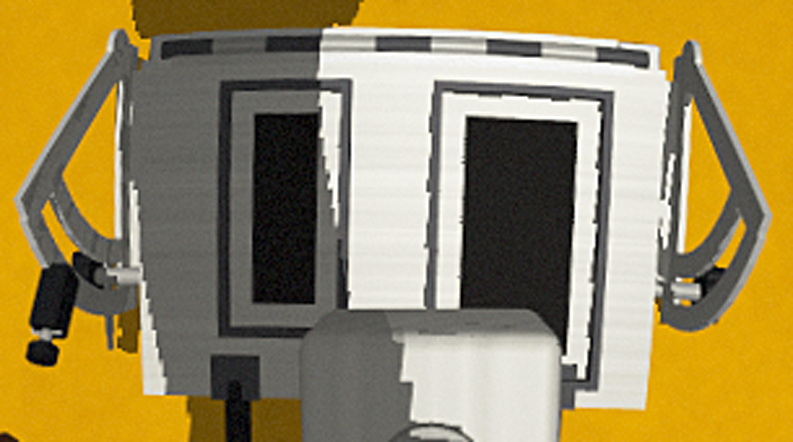

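View pics/w3n.png

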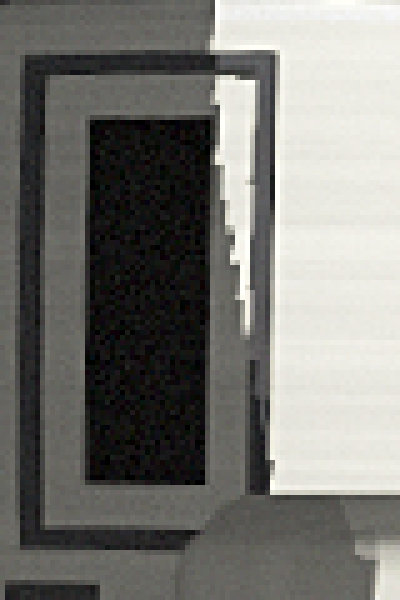

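Run:
```python
from h import *
import pickle
s=pickle.load(open('w3.pkl','rb'))
N=lambda x,y:(195+x/5-.4,70+y/5-.4); C=lambda x,y:(115+x/2.6-.3,50+y/2.6-.3)
pts={}
for n,p,z in [('npTL',N(90,118),.048),('npBL',N(85,484),.048),('npBR',N(207,484),.048),('npTR',N(212,118),.048),
 ('nfTL',N(25,54),.055),('nfTR',N(278,53),.055),('nfBL',N(18,550),.055),
 ('wpTL',C(466,117),.048),('wpTR',C(578,122),.048),('wpBR',C(563,345),.048),
 ('wfTL',C(436,80),.055),('wfTR',C(613,91),.055),('wfBR',C(598,390),.055)]:
    pts[n]=onplane(s,*p,z,True)[:2]*1000; print(n,pts[n].round(1))
d=lambda a,b: np.linalg.norm(pts[a]-pts[b]).round(1)
ang=lambda a,b: np.degrees(np.arctan2(*(pts[b]-pts[a])[::-1])).round(2)
print('nf len',d('nfTL','nfBL'),'w',d('nfTL','nfTR'),ang('nfTL','nfBL'),ang('nfTL','nfTR'),'exp 111,56')
print('np',d('npTL','npBL'),d('npBL','npBR'),ang('npTL','npBL'),ang('npBL','npBR'))
print('wf',d('wfTR','wfBR'),d('wfTL','wfTR'),ang('wfTR','wfBR'),ang('wfTL','wfTR'),'exp 130,76')
nc=(pts['npTL']+pts['npBR'])/2; print('narrow pad centre',nc,(pts['npTR']+pts['npBL'])/2,'fence centre',(pts['nfTR']+pts['nfBL'])/2,'wide fence centre',(pts['wfTL']+pts['wfBR'])/2)
```

```text
npTL [483.4 -86.4]
npBL [566.1 -79.9]
npBR [563.4 -52. ]
npTR [481.5 -58.9]
nfTL [ 470.4 -101.1]
nfTR [466.6 -45.3]
nfBL [581.4 -93. ]
wpTL [476.9   3.5]
wpTR [472.6  51. ]
wpBR [569.6  57. ]
wfTL [463.4 -10.8]
wfTR [457.7  63.2]
wfBR [586.4  74.1]
nf len 111.3 w 55.9 4.17 93.93 exp 111,56
np 82.9 28.1 4.43 95.39
wf 129.1 74.2 4.85 94.41 exp 130,76
narrow pad centre [523.41193292 -69.17736064] [523.7820592  -69.44944644] fence centre [524.00532915 -69.12840064] wide fence centre [524.91398743  31.62847551]
```

Run:
```python
from h import *
import pickle
s=pickle.load(open('w3.pkl','rb')); P=cloud(s,True)
print('held top z',P[300,245,2]-.2677,P[190,260,2]-.2677, P[190,300,2]-.2677)
ed=[onplane(s,u,v,.2677-.0109+.031,True)[:2]*1000 for u,v in((231,300),(327,300),(280,180),(231,200),(327,200))]; print(np.round(ed,1))
plan(.5244,-.0692,.12,94.5)
```

```text
held top z 0.019675211929402525 0.01876384762771799 0.02069793265267783
[[588.6 -20.8]
 [583.9  20.6]
 [534.5  -5.4]
 [544.3 -23.4]
 [540.2  13.5]]
cur yaw 96.36 pos [ 5.792e-01 -3.000e-04  2.677e-01] tilt z [-1.5e-03  5.0e-04 -1.0e+00] t=5.22
turn total rad 0.0324 then tool mm: x -64.3 y -60.1 z 147.7
```

Call:
jog_arm(steps=[[30,-10,-10,0,0.032],[30,-22,-20,0,0],[30,-22,-20,20,0],[30,-10,-10,36,0],[30,0,0,36,0],[30,0,0,36,0],[30,0,0,20,0],[30,0,0,0,0],[30,0,0,0,0],[30,0,0,0,0]])

```text
clock: 6.05
eef_pos: [0.5261, -0.0699, 0.1216]
tcp_rot: [[-0.077, 0.997, 0.001], [0.997, 0.077, -0.0], [-0.0, 0.001, -1.0]]
contact_force: [0.3, -0.0, -1.7]
opening: 0.0394
```

Run:
```python
from h import *
import pickle
s=snapshot('wrist'); save('w4',s['img']);pickle.dump(s,open('w4.pkl','wb'))
plan(.5244,-.0692,.060,94.5); o=get_obs(); print(o['contact_force'])
```

```text
cur yaw 94.39 pos [ 0.5264 -0.07    0.1219] tilt z [ 2.4e-03 -2.0e-04 -1.0e+00] t=6.10
turn total rad -0.0019 then tool mm: x 1.0 y -1.9 z 61.9
[ 0.16537841  0.25256078 -1.28655037]
```

View pics/w4.png

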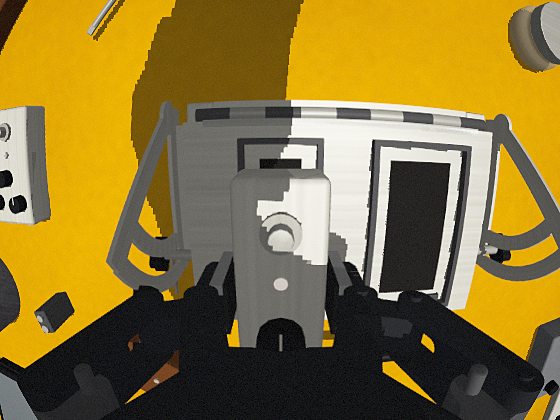

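The pedal spans u 231-329 and sits over the narrow bay, whose fence spans u 238-323. It is centred, so I'll lower it.

Call:
jog_arm(steps=[[30,1,-2,15,0],[30,0,0,20,0],[30,0,0,12,0],[30,0,0,6,0],[30,0,0,3,0],[30,0,0,2,0],[30,0,0,1,0],[30,0,0,0,0],[30,0,0,0,0]])

```text
clock: 6.85
eef_pos: [0.5238, -0.0695, 0.0619]
tcp_rot: [[-0.076, 0.997, 0.001], [0.997, 0.076, -0.0], [-0.0, 0.001, -1.0]]
contact_force: [-0.4, -0.9, -1.8]
opening: 0.0391
```

Run:
```python
from h import *
import pickle
plan(.5244,-.0692,.060,94.5); o=get_obs(); print(o['contact_force'])
s=snapshot('side'); save('s5',cv2.resize(s['img'][150:280,220:350],None,fx=4.5,fy=4.5,interpolation=cv2.INTER_CUBIC))
```

```text
cur yaw 94.36 pos [ 0.5238 -0.0695  0.0619] tilt z [ 1.e-03 -1.e-04 -1.e+00] t=6.85
turn total rad -0.0025 then tool mm: x 0.2 y 0.6 z 1.9
[-0.37881449 -0.91808227 -1.81667329]
```

View pics/s5.png

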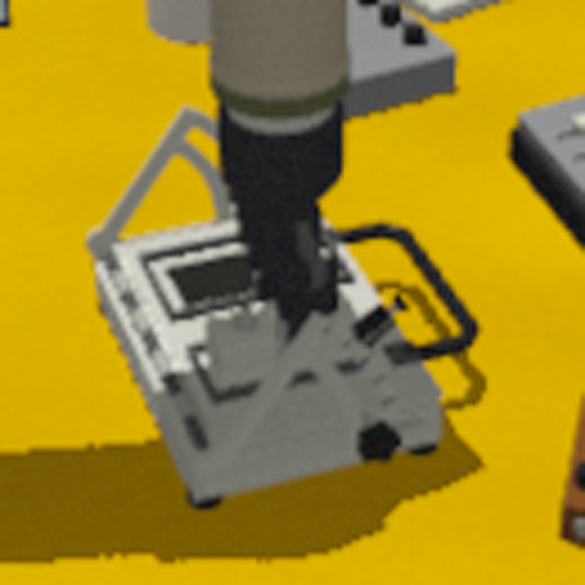

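Still about 3 mm above the floor, so I'll lower it until the force shows contact.

Call:
jog_arm(steps=[[30,0,1,1,0],[30,0,0,1,0],[30,0,0,0.5,0],[30,0,0,0,0],[30,0,0,0,0]])

```text
clock: 7.32
eef_pos: [0.5247, -0.0694, 0.0589]
tcp_rot: [[-0.076, 0.997, 0.0], [0.997, 0.076, -0.0], [-0.0, 0.0, -1.0]]
contact_force: [0.1, 0.5, 1.2]
opening: 0.0393
```

Call:
jog_arm(steps=[[30,0,0,0.5,0],[30,0,0,0,0],[30,0,0,0,0]])

```text
clock: 7.57
eef_pos: [0.5247, -0.0693, 0.0589]
tcp_rot: [[-0.076, 0.997, 0.001], [0.997, 0.076, -0.0], [-0.0, 0.001, -1.0]]
contact_force: [-0.7, 1.2, 8.4]
opening: 0.0394
```

Call:
jog_arm(steps=[[42,0,0,0,0],[50,0,0,0,0],[58,0,0,0,0],[60,0,0,-5,0],[60,0,0,-20,0],[60,0,0,-40,0],[60,0,0,-40,0],[60,0,0,-40,0],[60,0,0,-20,0]])

```text
clock: 8.32
eef_pos: [0.5255, -0.0695, 0.2279]
tcp_rot: [[-0.076, 0.997, 0.005], [0.997, 0.076, -0.0], [-0.001, 0.005, -1.0]]
contact_force: [0.7, -0.9, 0.3]
opening: 0.0601
```

Run:
```python
from h import *
import pickle
s=snapshot('wrist'); save('w6',s['img']);pickle.dump(s,open('w6.pkl','wb'))
print(toprect(s,(.524,-.069),.076,.086,.079))
plan(.498,-.33,.2,91.5)
```

```text
(((524.1926879882812, -68.66854858398438), (89.82289123535156, 39.71509552001953), 4.309969425201416), np.float64(0.07857549932070057))
cur yaw 94.34 pos [ 0.5267 -0.0696  0.2301] tilt z [ 8.5e-03 -5.0e-04 -1.0e+00] t=8.37
turn total rad 0.0496 then tool mm: x -259.6 y -35.5 z 30.1
```

View pics/w6.png

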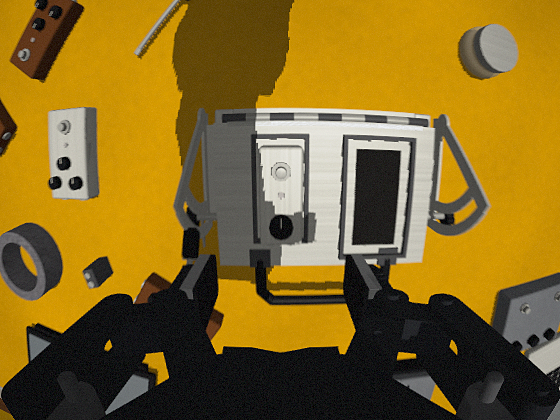

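The narrow pedal is seated at (281,190): top at 0.0786 m against 0.079 expected, inside its fence, with the switch at the hinge end. Now the wide one.

Call:
jog_arm(steps=[[85,-15,-2,0,0.05],[85,-30,-4,0,0],[85,-36,-5,0,0],[85,-36,-5,0,0],[85,-36,-5,5,0],[85,-36,-5,5,0],[85,-36,-5,10,0],[85,-35,-5,10,0],[85,0,0,5,0],[85,0,0,0,0]])

```text
clock: 9.2
eef_pos: [0.4934, -0.3328, 0.1857]
tcp_rot: [[-0.02, 1.0, -0.004], [1.0, 0.02, 0.001], [0.001, -0.004, -1.0]]
contact_force: [0.3, -0.3, 0.4]
opening: 0.0857
```

Call:
jog_arm(steps=[[85,0,0,0,0],[85,0,0,0,0]])

```text
clock: 9.37
eef_pos: [0.4961, -0.3292, 0.188]
tcp_rot: [[-0.027, 1.0, -0.001], [1.0, 0.027, 0.001], [0.001, -0.001, -1.0]]
contact_force: [-0.1, 0.2, 0.5]
opening: 0.0852
```

Run:
```python
from h import *
import pickle
s=snapshot('wrist'); save('w7',s['img']);pickle.dump(s,open('w7.pkl','wb'))
print(toprect(s,(.498,-.33),.026,.036,.031))
plan(.498,-.33,.2,91.5)
```

```text
(((498.2790222167969, -331.749267578125), (110.49461364746094, 60.072166442871094), 1.5944113731384277), np.float64(0.030543444292499555))
cur yaw 91.58 pos [ 0.4964 -0.3291  0.1883] tilt z [-0.e+00  5.e-04 -1.e+00] t=9.42
turn total rad 0.0013 then tool mm: x -1.0 y 1.6 z -11.7
```

View pics/w7.png

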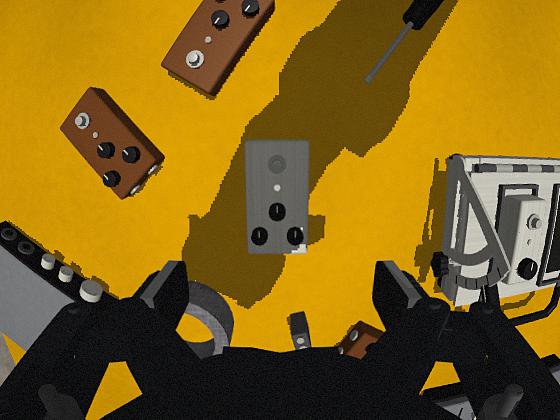

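The aluminium three-knob pedal is at (277,196), with its switch at (277,165) towards the robot. It matches 112x60 mm. I'll check finger clearance to the tape and then plan the grasp.

Run:
```python
from h import *
import pickle
s=pickle.load(open('w7.pkl','rb')); P=cloud(s,True)
m=(P[...,2]>.035)&(P[...,2]<.06)&(np.hypot(P[...,0]-.49,P[...,1]+.33)<.25)&(np.hypot(P[...,0]-.498,P[...,1]+.332)>.075)
q=P[m]; d=np.hypot(q[:,0]-.498,q[:,1]+.332); i=np.argsort(d)[:200:40]; print(q[i],d[i])
plan(.4983,-.3317,.008,91.6)
```

```text
[[ 0.61161663 -0.40414742  0.04708045]
 [ 0.61176366 -0.40566516  0.04503011]
 [ 0.60802476 -0.41195974  0.03972238]
 [ 0.61335812 -0.40549039  0.04644254]
 [ 0.61880613 -0.39764134  0.04476155]] [0.13458822 0.13553128 0.13601105 0.13677841 0.13748784]
cur yaw 91.58 pos [ 0.4964 -0.3291  0.1883] tilt z [-0.e+00  5.e-04 -1.e+00] t=9.42
turn total rad -0.0004 then tool mm: x -2.7 y 1.9 z 180.3
```

Call:
jog_arm(steps=[[85,-3,2,15,0],[85,0,0,36,0],[85,0,0,38,0],[85,0,0,38,0],[85,0,0,28,0],[85,0,0,16,0],[85,0,0,6,0],[85,0,0,0,0],[56,0,0,0,0],[50,0,0,0,0]], force=40)

```text
clock: 10.25
eef_pos: [0.4991, -0.3334, 0.0129]
tcp_rot: [[-0.027, 1.0, 0.002], [1.0, 0.027, -0.001], [-0.001, 0.002, -1.0]]
contact_force: [1.0, -0.5, 0.5]
opening: 0.0633
```

Call:
jog_arm(steps=[[50,0,0,0,0],[50,0,0,0,0],[50,0,0,0,0],[50,0,0,0,0],[50,0,0,0,0]])

```text
clock: 10.67
eef_pos: [0.4991, -0.3333, 0.0132]
tcp_rot: [[-0.027, 1.0, 0.002], [1.0, 0.027, -0.001], [-0.001, 0.002, -1.0]]
contact_force: [-0.7, 2.5, 7.8]
opening: 0.059
```

Call:
jog_arm(steps=[[50,0,0,-6,0],[50,0,0,-20,0],[50,0,0,-36,0],[50,0,0,-40,0],[50,0,0,-40,0],[50,0,0,-40,0],[50,0,0,-20,0],[50,0,0,0,0],[50,0,0,0,0]])

```text
clock: 11.42
eef_pos: [0.4982, -0.3334, 0.2149]
tcp_rot: [[-0.026, 1.0, 0.003], [1.0, 0.026, -0.002], [-0.002, 0.003, -1.0]]
contact_force: [-0.9, 0.2, -5.0]
opening: 0.0591
```

Run:
```python
from h import *
import pickle
s=snapshot('wrist'); save('w8',s['img']);pickle.dump(s,open('w8.pkl','wb'))
P=cloud(s,True); z=get_obs()['eef_pos'][2]; print('held top rel',P[200,250:310:15,2]-z,P[180,250:310:15,2]-z)
plan(.525,.0314,.21,94.5)
```

```text
held top rel [0.01922418 0.0223901  0.0283575  0.02177199] [0.01830172 0.01892432 0.0192355  0.01879862]
cur yaw 91.49 pos [ 0.4975 -0.333   0.2133] tilt z [-0.e+00 -1.e-04 -1.e+00] t=11.47
turn total rad -0.0525 then tool mm: x 361.1 y 56.0 z 3.3
```

View pics/w8.png

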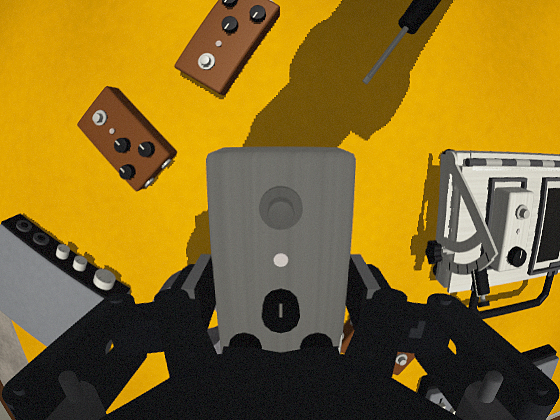

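The wide pedal is held flat and centred, spanning u 206-355, with about 19 mm between its top and the TCP. Moving it over to the wide bay.

Call:
jog_arm(steps=[[50,15,2,0,-0.052],[50,30,5,0,0],[50,38,6,0,0],[50,38,6,0,0],[50,38,6,0,0],[50,38,6,0,0],[50,38,6,0,0],[50,38,6,0,0],[50,38,6,0,0],[50,35,6,0,0]])

```text
clock: 12.3
eef_pos: [0.5251, 0.0187, 0.2115]
tcp_rot: [[-0.08, 0.997, -0.004], [0.997, 0.08, 0.0], [0.0, -0.004, -1.0]]
contact_force: [1.0, -0.1, -3.1]
opening: 0.059
```

Call:
jog_arm(steps=[[50,15,2,0,0],[50,0,0,0,0],[50,0,0,0,0],[50,0,0,0,0]])

```text
clock: 12.63
eef_pos: [0.5266, 0.0303, 0.2121]
tcp_rot: [[-0.078, 0.997, -0.003], [0.997, 0.078, -0.001], [-0.001, -0.003, -1.0]]
contact_force: [0.2, -0.8, -3.5]
opening: 0.0588
```

Run:
```python
from h import *
import pickle
s=snapshot('wrist'); save('w9',s['img']);pickle.dump(s,open('w9.pkl','wb'))
plan(.5258,.0313,.066,94.5)
```

```text
cur yaw 94.43 pos [0.5268 0.0298 0.2123] tilt z [-2.e-03 -9.e-04 -1.e+00] t=12.68
turn total rad -0.0013 then tool mm: x 1.5 y -0.9 z 146.3
```

View pics/w9.png

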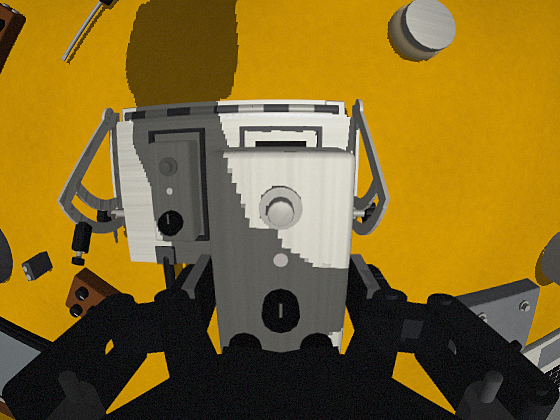

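The pedal is centred over the wide bay (fence at u 240-322). Lowering.

Call:
jog_arm(steps=[[50,1,-1,15,0],[50,0,0,35,0],[50,0,0,36,0],[50,0,0,30,0],[50,0,0,16,0],[50,0,0,8,0],[50,0,0,4,0],[50,0,0,2,0],[50,0,0,0,0],[50,0,0,0,0]])

```text
clock: 13.52
eef_pos: [0.5271, 0.0318, 0.0683]
tcp_rot: [[-0.078, 0.997, 0.002], [0.997, 0.078, 0.0], [0.0, 0.002, -1.0]]
contact_force: [-0.5, -0.3, -3.5]
opening: 0.0586
```

Run:
```python
from h import *
plan(.5258,.0313,.0607,94.5);print(get_obs()['contact_force'])
```

```text
cur yaw 94.46 pos [0.5271 0.0318 0.0683] tilt z [ 1.7e-03  2.0e-04 -1.0e+00] t=13.52
turn total rad -0.0007 then tool mm: x -0.4 y -1.3 z 7.6
[-0.50801904 -0.26090438 -3.53386667]
```

Call:
jog_arm(steps=[[50,0,-1,2,0],[50,0,0,2,0],[50,0,0,1,0],[50,0,0,0.5,0],[50,0,0,0,0],[50,0,0,0,0]])

```text
clock: 14.02
eef_pos: [0.5255, 0.0319, 0.0618]
tcp_rot: [[-0.078, 0.997, 0.0], [0.997, 0.078, -0.0], [-0.0, 0.0, -1.0]]
contact_force: [-0.0, -0.6, -3.2]
opening: 0.0591
```

Call:
jog_arm(steps=[[50,0,0,0.7,0],[50,0,0,0.7,0],[50,0,0,0,0],[50,0,0,0,0]])

```text
clock: 14.35
eef_pos: [0.5256, 0.032, 0.0612]
tcp_rot: [[-0.078, 0.997, 0.001], [0.997, 0.078, -0.0], [-0.0, 0.001, -1.0]]
contact_force: [-2.2, 0.1, 10.4]
opening: 0.0586
```

Call:
jog_arm(steps=[[62,0,0,0,0],[68,0,0,0,0],[74,0,0,0,0],[76,0,0,-4,0],[76,0,0,-20,0],[76,0,0,-40,0],[76,0,0,-40,0],[76,0,0,-40,0],[76,0,0,-24,0],[60,0,0,0,0]])

```text
clock: 15.18
eef_pos: [0.5278, 0.0321, 0.2339]
tcp_rot: [[-0.078, 0.997, 0.009], [0.997, 0.078, 0.001], [0.0, 0.009, -1.0]]
contact_force: [-0.6, 0.3, -1.1]
opening: 0.0654
```

Call:
jog_arm(steps=[[60,0,0,0,0],[60,0,0,0,0]])

```text
clock: 15.35
eef_pos: [0.525, 0.0318, 0.228]
tcp_rot: [[-0.078, 0.997, -0.001], [0.997, 0.078, -0.0], [-0.0, -0.001, -1.0]]
contact_force: [-0.4, 0.3, -0.1]
opening: 0.0599
```

Run:
```python
from h import *
import pickle
s=snapshot('wrist'); save('w10',s['img']);pickle.dump(s,open('w10.pkl','wb'))
print(toprect(s,(.525,.031),.076,.086,.079,rad=.075))
print(toprect(s,(.524,-.069),.076,.086,.079,rad=.06))
P=cloud(s,True); print(get_obs()['eef_pos'])
s=snapshot('side'); save('s10',cv2.resize(s['img'][150:280,220:350],None,fx=4.5,fy=4.5,interpolation=cv2.INTER_CUBIC)); pickle.dump(s,open('s10.pkl','wb'))
```

```text
(((524.4598388671875, 32.51564407348633), (109.62577819824219, 59.62990188598633), 4.839389324188232), np.float64(0.07853531663103508))
(((524.7618408203125, -67.54314422607422), (91.40824890136719, 40.28892517089844), 4.503553867340088), np.float64(0.07849746762334775))
[0.52472642 0.03181828 0.22738582]
```

View pics/w10.png

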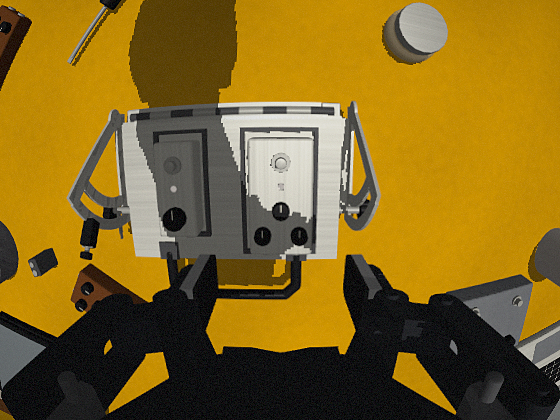

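View pics/s10.png

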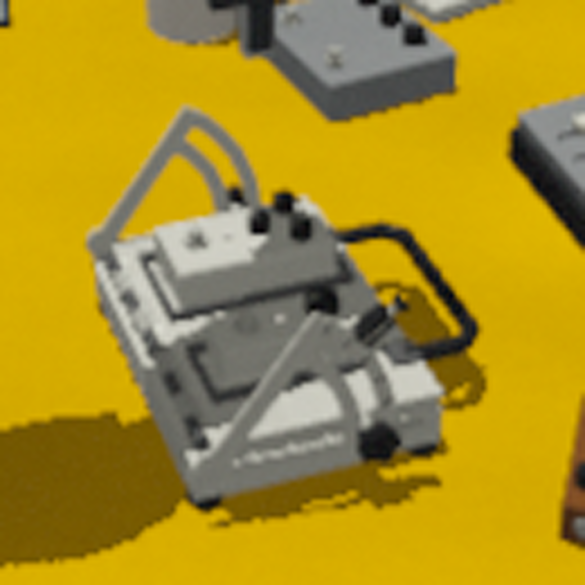

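Run:
```python
from h import *
print(get_obs()['joint_positions'])
plan(.57,-.235,.20,184.5)
```

```text
[ -5.82230683  21.19274944  -5.12661135 117.60140962   2.7904995
  41.4594673   81.78743268]
cur yaw 94.49 pos [0.5247 0.0318 0.2271] tilt z [-2.5e-03 -4.0e-04 -1.0e+00] t=15.45
turn total rad -1.5710 then tool mm: x -24.3 y -269.6 z 27.1
```

Run:
```python
from h import *
plan(.60,-.31,.165,94.5)
```

```text
cur yaw 94.49 pos [0.5247 0.0318 0.2271] tilt z [-2.5e-03 -4.0e-04 -1.0e+00] t=15.45
turn total rad -0.0002 then tool mm: x -346.7 y 48.3 z 62.1
```

Call:
jog_arm(steps=[[40,-15,2,0,0],[40,-35,5,0,0],[40,-38,5,0,0],[40,-38,5,0,0],[40,-38,6,0,0],[40,-38,6,0,0],[40,-38,6,5,0],[40,-38,6,18,0],[40,-38,5,20,0],[40,-30,2,19,0]])

```text
clock: 16.28
eef_pos: [0.5997, -0.3101, 0.165]
tcp_rot: [[-0.077, 0.997, -0.001], [0.997, 0.077, -0.0], [0.0, -0.001, -1.0]]
contact_force: [-0.3, -0.7, 0.5]
opening: 0.0401
```

Call:
jog_arm(steps=[[40,0,0,0,0],[40,0,0,0,0],[40,0,0,0,0],[40,0,0,0,0]])

```text
clock: 16.62
eef_pos: [0.6002, -0.3055, 0.1672]
tcp_rot: [[-0.08, 0.997, -0.0], [0.997, 0.08, 0.001], [0.001, -0.0, -1.0]]
contact_force: [0.3, -0.0, 0.4]
opening: 0.0402
```

Run:
```python
from h import *
import pickle
s=snapshot('wrist'); save('w11',s['img']);pickle.dump(s,open('w11.pkl','wb'))
```

```text
(no output)
```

View pics/w11.png

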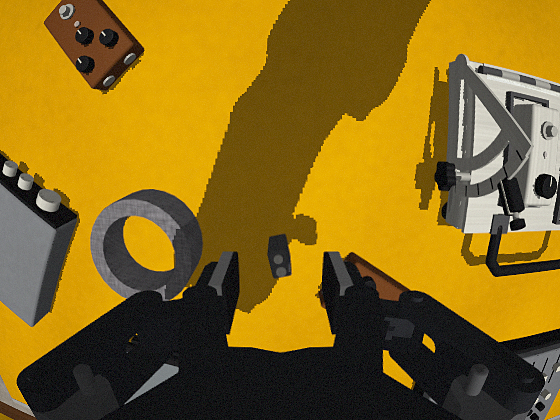

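Run:
```python
from h import *
import pickle
s=pickle.load(open('w11.pkl','rb'))
save('w11c',cv2.resize(s['img'][120:240,430:560],None,fx=6,fy=5,interpolation=cv2.INTER_NEAREST) if 0 else cv2.resize(s['img'][130:240,430:560],None,fx=5,fy=5,interpolation=cv2.INTER_CUBIC))
```

```text
(no output)
```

View pics/w11c.png

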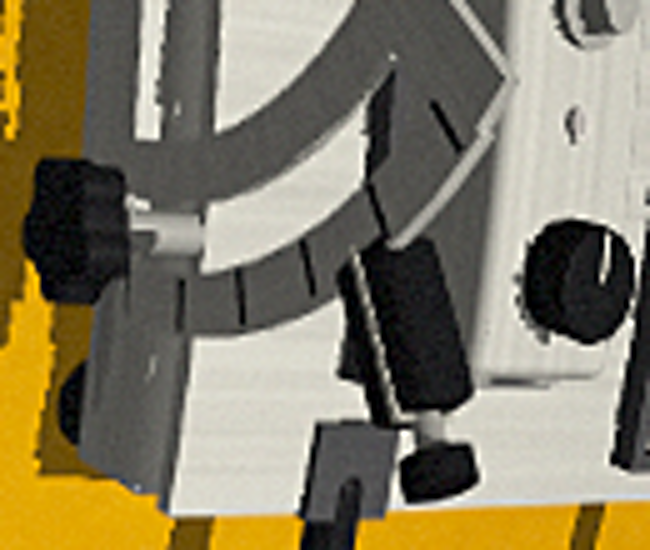

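Run:
```python
from h import *
import pickle
s=pickle.load(open('w11.pkl','rb')); P=cloud(s,True)
th=np.radians(4.5); ex=np.array([np.cos(th),np.sin(th),0]); ey=np.array([-np.sin(th),np.cos(th),0]); H=np.array([.4483,-.027,.044])
def loc(p): p=p-H; return np.array([p@ex,p@ey,p[2]])*1000
for yp in (-.129,-.131,-.133):
  for x,y in((357,258),(372,310),(390,365),(408,412)):
    o,d=ray(s,430+x/5-.4,130+y/5-.4,True); t=(yp-(o-H)@ey)/(d@ey); q=loc(o+t*d); print(yp,q.round(1),'r %.1f phi %.3f'%(np.hypot(q[0],q[2]),np.arctan2(q[2],q[0])))
print('depth along block')
for x,y in((400,300),(440,300),(420,370),(350,330),(375,320),(385,350),(380,210),(320,100)): 
    u,v=int(430+x/5),int(130+y/5); print((x,y),loc(P[v,u]).round(1))
```

```text
-0.129 [  93.7 -129.    68.8] r 116.2 phi 0.633
-0.129 [ 100.3 -129.    73.9] r 124.6 phi 0.635
-0.129 [ 107. -129.   80.] r 133.6 phi 0.642
-0.129 [ 112.3 -129.    85.7] r 141.3 phi 0.652
-0.131 [  93.4 -131.    71.2] r 117.4 phi 0.652
-0.131 [  99.9 -131.    76.3] r 125.7 phi 0.653
-0.131 [ 106.4 -131.    82.3] r 134.5 phi 0.658
-0.131 [ 111.7 -131.    88. ] r 142.2 phi 0.667
-0.133 [  93.  -133.    73.7] r 118.6 phi 0.670
-0.133 [  99.4 -133.    78.7] r 126.8 phi 0.670
-0.133 [ 105.9 -133.    84.6] r 135.6 phi 0.674
-0.133 [ 111.1 -133.    90.2] r 143.1 phi 0.682
depth along block
(400, 300) [  97.8 -128.6   80.3]
(440, 300) [  97.6 -120.4   80.1]
(420, 370) [ 106.2 -128.6   87. ]
(350, 330) [ 104.7 -128.2   68.8]
(375, 320) [ 101.8 -128.7   75.2]
(385, 350) [ 105.3 -129.4   79.3]
(380, 210) [  86.4 -127.7   72. ]
(320, 100) [  72.2 -128.3   55.1]
```

The clip's white line is at crop (357,258)-(408,412), i.e. full frame (501,181)-(511.6,212.4). That puts the clip at about 0.64 rad. Next is the handle.

Run:
```python
from h import *
plan(.6477,-.0113,.19,4.5)
```

```text
cur yaw 94.60 pos [ 0.6003 -0.3055  0.1677] tilt z [ 3.e-04  6.e-04 -1.e+00] t=16.67
turn total rad 1.5726 then tool mm: x 70.3 y -289.6 z -22.3
```

Call:
jog_arm(steps=[[40,10,0,-10,0.11],[40,0,0,-20,0.122],[40,0,0,-20,0.122],[40,0,0,0,0.122],[40,0,0,0,0.122],[40,0,0,0,0.122],[40,0,0,0,0.122],[40,0,0,0,0.122],[40,0,0,0,0.122],[40,0,0,0,0.122]])

```text
clock: 17.5
eef_pos: [0.5996, -0.2956, 0.2184]
tcp_rot: [[0.906, 0.423, 0.002], [0.423, -0.906, 0.0], [0.001, 0.0, -1.0]]
contact_force: [0.7, 0.1, -0.4]
opening: 0.0401
```

Call:
jog_arm(steps=[[40,0,0,0,0.122],[40,0,0,0,0.122],[40,0,0,0,0.122],[40,0,0,0,0]])

```text
clock: 17.83
eef_pos: [0.5997, -0.2955, 0.2181]
tcp_rot: [[0.997, 0.072, 0.001], [0.072, -0.997, 0.0], [0.001, -0.0, -1.0]]
contact_force: [0.0, -1.0, -0.0]
opening: 0.0399
```

Run:
```python
from h import *
plan(.6477,-.0113,.19,4.5)
```

```text
cur yaw 4.12 pos [ 0.5997 -0.2955  0.2181] tilt z [ 1.e-03  3.e-04 -1.e+00] t=17.83
turn total rad -0.0066 then tool mm: x 70.1 y -279.5 z 28.1
```

Call:
jog_arm(steps=[[40,6,-25,0,-0.007],[40,9,-35,0,0],[40,9,-36,0,0],[40,9,-36,0,0],[40,9,-36,0,0],[40,9,-36,0,0],[40,9,-36,8,0],[40,10,-40,20,0],[40,0,0,0,0],[40,0,0,0,0]])

```text
clock: 18.67
eef_pos: [0.6451, -0.0117, 0.1905]
tcp_rot: [[0.996, 0.092, -0.002], [0.092, -0.996, 0.001], [-0.001, -0.002, -1.0]]
contact_force: [0.2, -1.3, 0.5]
opening: 0.0399
```

Call:
jog_arm(steps=[[40,0,0,0,0],[40,0,0,0,0]])

```text
clock: 18.83
eef_pos: [0.6455, -0.0173, 0.192]
tcp_rot: [[0.997, 0.082, 0.001], [0.082, -0.997, -0.0], [0.001, 0.001, -1.0]]
contact_force: [-0.3, -0.3, -0.5]
opening: 0.0402
```

Run:
```python
from h import *
import pickle
s=snapshot('wrist'); save('w12',s['img']);pickle.dump(s,open('w12.pkl','wb'))
plan(.6477,-.0113,.19,4.5)
```

```text
cur yaw 4.67 pos [ 0.6455 -0.0176  0.1921] tilt z [ 1.1e-03 -4.0e-04 -1.0e+00] t=18.88
turn total rad 0.0030 then tool mm: x 2.6 y -6.2 z 2.1
```

View pics/w12.png

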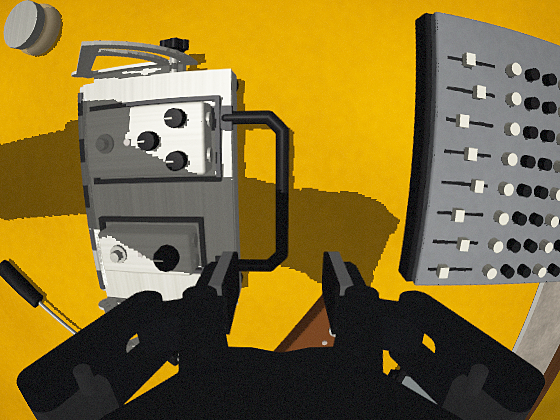

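Run:
```python
from h import *
import pickle
s=pickle.load(open('w12.pkl','rb')); P=cloud(s,True)
g=s['img'].sum(2)
for v in (140,160,180,200,220,240):
    # dark bar columns by depth z>.03
    us=np.nonzero((P[v,255:320,2]>.03))[0]+255; c=(us.min()+us.max())/2
    print(v,us.min(),us.max(),onplane(s,c,v,.0455,True).round(4),P[v,us,2].max().round(4))
for u,v in ((277,113),(277,270)): print(onplane(s,u,v,.0455,True))
m=P[250,405:440]; print('mixer',P[250,415:440:8])
```

```text
140 276 288 [0.644  0.0376 0.0455] 0.3341
160 276 288 [0.6455 0.0199 0.0455] 0.0519
180 276 288 [0.647  0.0018 0.0455] 0.0516
200 276 288 [ 0.6485 -0.0165  0.0455] 0.0526
220 276 288 [ 0.6501 -0.0355  0.0455] 0.0513
240 276 287 [ 0.6513 -0.0551  0.0455] 0.0515
[0.6376249  0.06116834 0.0455    ]
[ 0.64959112 -0.08665211  0.0455    ]
mixer [[ 0.79570422 -0.06231041  0.02943924]
 [ 0.79801196 -0.0567661   0.0433088 ]
 [ 0.8060457  -0.05533125  0.04601202]
 [ 0.81647217 -0.05529696  0.04488482]]
```

The bar is at (648.1, -11.3) mm, as predicted, with yaw 4.5°. Descending and gripping.

Call:
jog_arm(steps=[[38,3,-5,10,0.003],[38,0,0,30,0],[38,0,0,36,0],[38,0,0,20,0],[38,0,0,0,0],[38,0,0,0,0]], force=40)

```text
clock: 19.38
eef_pos: [0.6476, -0.0116, 0.0944]
tcp_rot: [[0.997, 0.078, -0.002], [0.078, -0.997, -0.0], [-0.002, 0.0, -1.0]]
contact_force: [-0.0, -1.0, 1.1]
opening: 0.0376
```

Run:
```python
from h import *
s=snapshot('wrist'); save('w13',s['img'])
plan(.6480,-.012,.027,4.5)
```

```text
cur yaw 4.47 pos [ 0.6485 -0.0117  0.0957] tilt z [ 3.e-04 -3.e-04 -1.e+00] t=19.43
turn total rad -0.0005 then tool mm: x -0.5 y 0.3 z 68.7
```

View pics/w13.png

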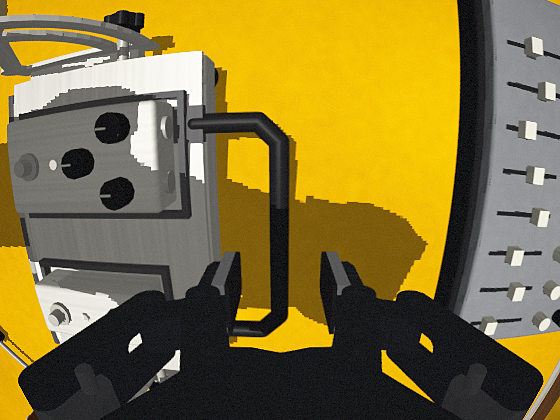

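Call:
jog_arm(steps=[[38,0,0,15,0],[38,0,0,20,0],[38,0,0,15,0],[38,0,0,8,0],[38,0,0,6,0],[38,0,0,4,0],[38,0,0,0,0],[38,0,0,0,0]])

```text
clock: 20.1
eef_pos: [0.6486, -0.011, 0.028]
tcp_rot: [[0.997, 0.079, 0.001], [0.079, -0.997, 0.0], [0.001, 0.0, -1.0]]
contact_force: [0.1, 0.3, 1.3]
opening: 0.0382
```

Run:
```python
from h import *
s=snapshot('wrist'); save('w14',s['img'])
plan(.6480,-.012,.027,4.5)
```

```text
cur yaw 4.53 pos [ 0.6486 -0.011   0.0281] tilt z [ 0.0012 -0.     -1.    ] t=20.15
turn total rad 0.0005 then tool mm: x -0.7 y 0.9 z 1.1
```

View pics/w14.png

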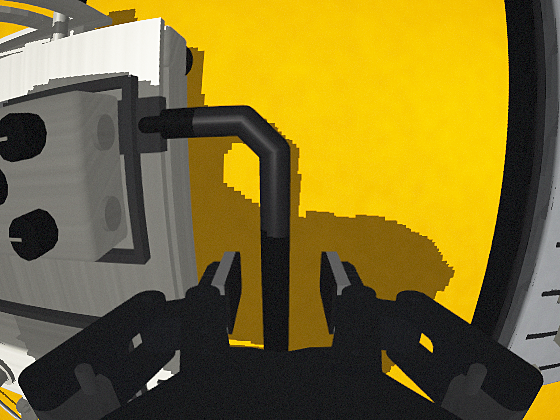

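The bar lies between the pads at u about 275, so I'll close.

Call:
jog_arm(steps=[[20,-1,0,1,0],[8,0,0,0,0],[5,0,0,0,0],[5,0,0,0,0],[5,0,0,0,0],[5,0,0,0,0]], force=45)

```text
clock: 20.65
eef_pos: [0.6465, -0.011, 0.0267]
tcp_rot: [[0.997, 0.079, -0.001], [0.079, -0.997, 0.0], [-0.001, -0.0, -1.0]]
contact_force: [-3.8, -0.1, 5.3]
opening: 0.0102
```

Run:
```python
from h import *
o=get_obs(); p=o['eef_pos']; print(p,o['opening'],o['contact_force'])
r=200
z0=p[2]
# rows to lift: bar path x=200cos-1.5 sin ; z=200 sin+1.5cos, from 0
prev=np.array([200,1.5]); 
for t in np.arange(.04,.66,.04):
    q=np.array([200*np.cos(t)-1.5*np.sin(t),200*np.sin(t)+1.5*np.cos(t)]); print(round(t,2),(q-prev).round(1), (q-[200,1.5]).round(1)); prev=q
```

```text
[ 0.64645385 -0.01100899  0.02673325] 0.01022530173807023 [-3.82192076 -0.13588661  5.26900412]
0.04 [-0.2  8. ] [-0.2  8. ]
0.08 [-0.5  8. ] [-0.8 16. ]
0.12 [-0.9  8. ] [-1.6 23.9]
0.16 [-1.2  7.9] [-2.8 31.8]
0.2 [-1.5  7.9] [-4.3 39.7]
0.24 [-1.8  7.8] [-6.1 47.5]
0.28 [-2.1  7.7] [-8.2 55.2]
0.32 [-2.4  7.6] [-10.6  62.8]
0.36 [-2.7  7.5] [-13.3  70.4]
0.4 [-3.   7.4] [-16.4  77.8]
0.44 [-3.3  7.3] [-19.7  85. ]
0.48 [-3.6  7.1] [-23.3  92.2]
0.52 [-3.9  7. ] [-27.2  99.2]
0.56 [-4.2  6.8] [-31.3 106. ]
0.6 [-4.4  6.7] [-35.8 112.7]
0.64 [-4.7  6.5] [-40.5 119.1]
```

Call:
jog_arm(steps=[[5,0,0,-4,0],[5,0,0,-8,0],[5,-1,0,-8,0],[5,-1,0,-8,0],[5,-1,0,-8,0],[5,-2,0,-8,0],[5,-2,0,-8,0],[5,-2,0,-8,0],[5,-3,0,-8,0],[5,-3,0,-7,0]])

```text
clock: 21.48
eef_pos: [0.632, -0.0122, 0.1022]
tcp_rot: [[0.997, 0.079, 0.0], [0.079, -0.997, 0.0], [0.0, -0.0, -1.0]]
contact_force: [-2.2, -0.2, -8.7]
opening: 0.0106
```

Run:
```python
from h import *
s=snapshot('side'); save('s15',cv2.resize(s['img'][120:270,220:370],None,fx=4,fy=4,interpolation=cv2.INTER_CUBIC))
o=get_obs();print(o['eef_pos'],o['contact_force'],o['wrist_torque'])
```

```text
[ 0.63157635 -0.01219646  0.10328777] [-4.3631369   0.22738797 -7.41926227] [-0.0642015   0.53120314 -0.01687632]
```

View pics/s15.png

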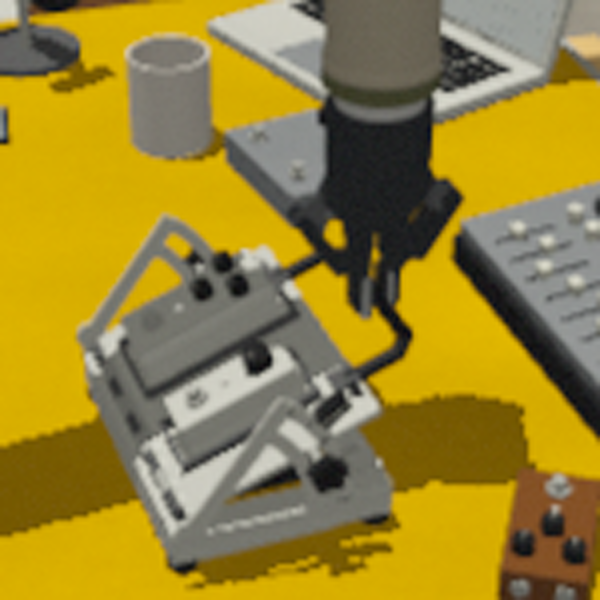

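Call:
jog_arm(steps=[[5,-3,0,-7,0],[5,-3,0,-7,0],[5,-4,0,-7,0],[5,-4,0,-6,0],[5,-3,0,-4,0],[5,-2,0,-3,0],[5,0,0,0,0],[5,0,0,0,0],[5,0,0,0,0]])

```text
clock: 22.28
eef_pos: [0.6151, -0.0135, 0.136]
tcp_rot: [[0.997, 0.079, 0.004], [0.079, -0.997, -0.0], [0.004, 0.0, -1.0]]
contact_force: [5.2, 1.4, -0.8]
opening: 0.0104
```

Run:
```python
from h import *
import pickle
o=get_obs();p=o['eef_pos'];print(p,o['contact_force'],o['wrist_torque'],o['opening'])
dz=p[2]-.0267; print('theta from z',np.arcsin(dz/200e-3+.0075*(1-.82)))
s=snapshot('side'); pickle.dump(s,open('s16.pkl','wb')); save('s16',cv2.resize(s['img'][170:250,250:340],None,fx=7,fy=7,interpolation=cv2.INTER_CUBIC))
s=snapshot('scene'); pickle.dump(s,open('c16.pkl','wb')); save('c16',cv2.resize(s['img'][140:270,200:340],None,fx=4,fy=4,interpolation=cv2.INTER_CUBIC))
s=snapshot('wrist'); pickle.dump(s,open('w16.pkl','wb')); save('w16',s['img'])
```

```text
[ 0.61510209 -0.01354673  0.13598859] [ 5.15607048  1.4004878  -0.82945434] [ 0.23047665 -1.37717441 -0.04058231] 0.01042013698755592
theta from z 0.5797238958174165
```

View pics/s16.png

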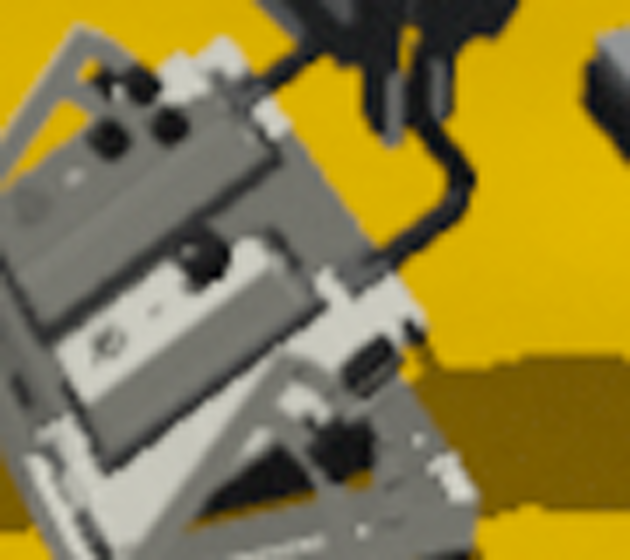

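View pics/c16.png

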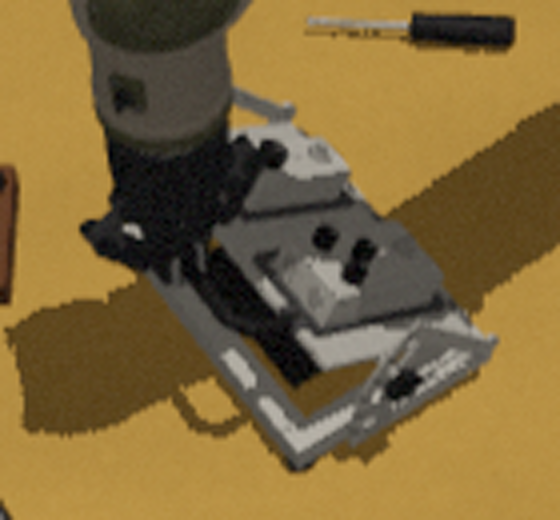

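View pics/w16.png

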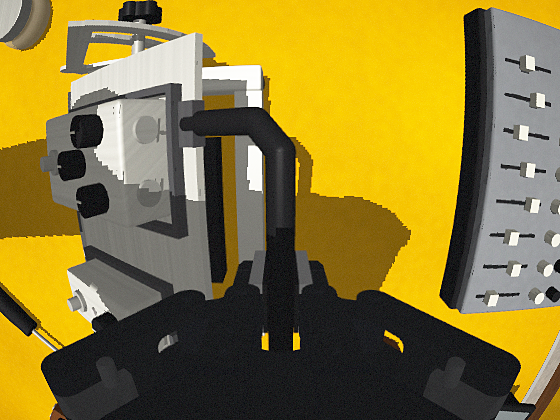

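```bash
cat >> h.py <<'E'
th0=np.radians(4.5); EX=np.array([np.cos(th0),np.sin(th0),0]); EY=np.array([-np.sin(th0),np.cos(th0),0]); HG=np.array([.4483,-.027,.044])
def locP(P): d=P-HG; return np.stack([d@EX,d@EY,d[...,2]],-1)*1000
def theta(s,fish):
    L=locP(cloud(s,fish)); hsv=cv2.cvtColor(s['img'],cv2.COLOR_RGB2HSV)
    t=.6
    for it in range(6):
        n=-L[...,0]*np.sin(t)+L[...,2]*np.cos(t); r=L[...,0]*np.cos(t)+L[...,2]*np.sin(t)
        m=(np.abs(n-4)<(12 if it<2 else 5 if it<4 else 3))&(r>10)&(r<153)&(np.abs(L[...,1])<112)&(hsv[...,1]<60)&(hsv[...,2]>60)
        # plate between fences only
        y=L[...,1]; m&=((y<-80)|((y>-17)&(y<12))|(y>94)|(r>146)|(r<15))
        if m.sum()<50: return None
        q=L[m]; A=np.c_[q[:,0],q[:,1],np.ones(len(q))]; c,*_=np.linalg.lstsq(A,q[:,2],rcond=None)
        t=np.arctan(c[0])
    # hinge constrained: r,n with n=4 through hinge
    rr=r[m]; tc=np.median(np.arctan2(q[:,2],q[:,0])-np.arcsin(np.clip(4/np.hypot(q[:,0],q[:,2]),-1,1)))
    return t, tc, m.sum(), c, np.std(A@c-q[:,2])
E
python3 - <<'E'
from h import *
import pickle
for n in('w16','s16','c16'):
    s=pickle.load(open(n+'.pkl','rb')); print(n,theta(s,n[0]=='w'))
E
```

```text
w16 (np.float64(0.5639413144602916), np.float64(0.5562931397000278), np.int64(9291), array([6.32453674e-01, 1.82011310e-03, 3.78801071e+00]), np.float64(0.7968643343200688))
s16 (np.float64(0.5594111773972681), np.float64(0.5795717574585055), np.int64(256), array([6.26129569e-01, 1.11359664e-03, 6.91125624e+00]), np.float64(1.1239909970363031))
c16 (np.float64(0.560765449072499), np.float64(0.5552502595210477), np.int64(411), array([6.28016368e-01, 3.96153092e-04, 4.13551572e+00]), np.float64(1.5352887446442822))
```

Run:
```python
from h import *
import pickle
for n in ('w11','w10','w9','w6','w7','w3'):
    s=pickle.load(open(n+'.pkl','rb')); L=locP(cloud(s,True)); hsv=cv2.cvtColor(s['img'],cv2.COLOR_RGB2HSV)
    m=(np.abs(L[...,2]-4)<4)&(L[...,0]>10)&(L[...,0]<150)&(L[...,1]<-80)&(L[...,1]>-112)&(hsv[...,1]<60)
    e=(np.abs(L[...,2]-4)<3)&(L[...,1]<-80)&(L[...,1]>-110)&(hsv[...,1]<60)
    print(n,'plate z',np.median(L[m][:,2]).round(2),m.sum(),'rear edge x',np.percentile(L[e][:,0],99).round(1),'y edge',np.percentile(L[(np.abs(L[...,2]-4)<3)&(L[...,0]>30)&(L[...,0]<90)&(L[...,1]<-80)&(L[...,1]>-126)&(hsv[...,1]<60)][:,1],1).round(1))
    # clip dark points
    r=np.hypot(L[...,0],L[...,2]); ph=np.arctan2(L[...,2],L[...,0])
    k=(r>118)&(r<147)&(L[...,1]<-116)&(L[...,1]>-138)&(hsv[...,2]<75)&(ph>.4)&(ph<.85)
    if k.sum()>5:
        print('   clip n',k.sum(),'phi pct',np.percentile(ph[k],[3,25,50,75,97]).round(3),'r',np.percentile(r[k],[5,95]).round(1),'y',np.percentile(L[k][:,1],[5,95]).round(1))
        top=k&(ph>np.percentile(ph[k],50)); q=L[top]; pp=np.arctan2(q[:,2],q[:,0])-np.arcsin(7/np.hypot(q[:,0],q[:,2])); print('   from top face',np.percentile(pp,[20,50,80,95]).round(3))
    w=(r>120)&(r<147)&(L[...,1]<-122)&(L[...,1]>-136)&(hsv[...,2]>110)&(hsv[...,1]<70)&(ph>.5)&(ph<.75)
    if w.sum()>3: print('   white',w.sum(),np.percentile(ph[w],[10,50,90]).round(3),np.argwhere(w)[:4].tolist())
```

```text
w11 plate z 3.5 2229 rear edge x 154.5 y edge -115.1
   clip n 629 phi pct [0.597 0.647 0.678 0.685 0.694] r [119.5 140.7] y [-130.  -119.7]
   from top face [0.628 0.631 0.636 0.639]
   white 54 [0.634 0.642 0.648] [[186, 502], [187, 502], [188, 503], [189, 503]]
w10 plate z 3.56 3265 rear edge x 152.9 y edge -114.7
   clip n 398 phi pct [0.599 0.646 0.677 0.685 0.695] r [119.5 140.4] y [-126.9 -116.8]
   from top face [0.627 0.631 0.635 0.639]
   white 9 [0.64  0.653 0.657] [[246, 82], [246, 83], [246, 85], [246, 86]]
w9 plate z 3.58 3552 rear edge x 153.3 y edge -114.5
   clip n 449 phi pct [0.601 0.646 0.678 0.685 0.695] r [119.1 140.5] y [-127.1 -116.8]
   from top face [0.628 0.632 0.636 0.64 ]
   white 14 [0.64  0.649 0.653] [[251, 74], [251, 75], [251, 77], [251, 78]]
w6 plate z 3.56 4041 rear edge x 153.5 y edge -114.2
   clip n 489 phi pct [0.616 0.67  0.681 0.687 0.696] r [119.1 141.1] y [-127.9 -117.1]
   from top face [0.63  0.633 0.636 0.64 ]
w7 plate z 3.61 1650 rear edge x 152.9 y edge -115.0
   clip n 269 phi pct [0.595 0.672 0.683 0.69  0.697] r [118.9 134.2] y [-129.7 -119.1]
   from top face [0.631 0.634 0.638 0.641]
   white 9 [0.629 0.64  0.642] [[292, 484], [293, 484], [294, 484], [295, 485]]
w3 plate z 3.51 3168 rear edge x 153.4 y edge -114.7
   clip n 356 phi pct [0.602 0.649 0.679 0.685 0.694] r [119.1 140.8] y [-126.8 -116.9]
   from top face [0.628 0.632 0.636 0.64 ]
   white 16 [0.623 0.647 0.655] [[176, 127], [177, 127], [177, 128], [177, 129]]
```

Several views put the clip at 0.638 ± 0.006 rad, and the deck is now at 0.561 rad by plane fit from three cameras. I'll raise it the remainder in small steps.

Call:
jog_arm(steps=[[5,-2,0,-3,0],[5,-2,0,-3,0],[5,-2,0,-3,0],[5,-2,0,-3,0],[5,0,0,0,0],[5,0,0,0,0],[5,0,0,0,0],[5,0,0,0,0]])

```text
clock: 23.1
eef_pos: [0.6072, -0.0142, 0.1478]
tcp_rot: [[0.997, 0.079, 0.004], [0.079, -0.997, -0.0], [0.004, 0.0, -1.0]]
contact_force: [6.1, 0.8, -1.5]
opening: 0.0104
```

```bash
cat > look.py <<'E'
from h import *
import pickle,sys
k=sys.argv[1]
o=get_obs();p=o['eef_pos'];print(p,o['contact_force'],o['wrist_torque'],o['opening'],o['clock'])
for n in ('wrist','side','scene'):
    s=snapshot(n); pickle.dump(s,open(n[:2]+k+'.pkl','wb')); r=theta(s,n=='wrist'); print(n,None if r is None else np.round([r[0],r[1],r[2]],4))
    if n=='side': save('si'+k,cv2.resize(s['img'][190:240,270:330],None,fx=10,fy=10,interpolation=cv2.INTER_CUBIC))
    if n=='wrist': save('wr'+k,s['img'])
E
python3 look.py 17
```

```text
[ 0.60717286 -0.01416651  0.14781611] [ 6.05999623  0.7543973  -1.47317231] [ 0.21510782 -1.48455339 -0.00615952] 0.01042745633498465 23.1
wrist [6.344e-01 6.273e-01 8.488e+03]
side [  0.6299   0.6477 268.    ]
scene [  0.6281   0.6265 340.    ]
```

View pics/si17.png

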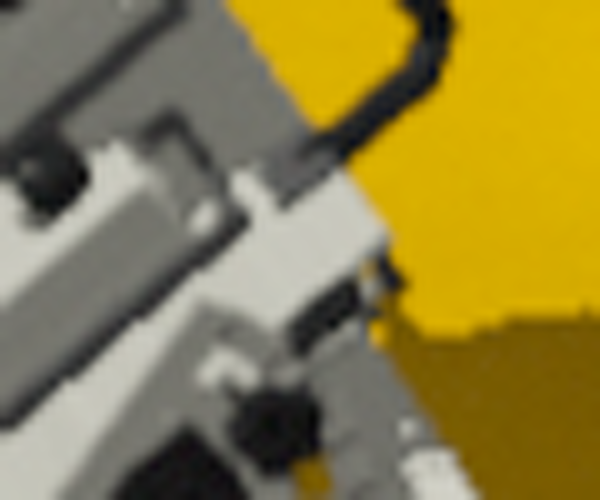

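Run:
```python
from h import *
import pickle
s=pickle.load(open('si17.pkl','rb')); s0=pickle.load(open('side0.pkl','rb'))
Ti=np.linalg.inv(s['T'])
def pr(x,y,z):
    P=HG+EX*x/1e3+EY*y/1e3+np.array([0,0,z/1e3]); c=Ti@np.r_[P,1]; return s['cx']+f(s)*c[0]/c[2], s['cy']+f(s)*c[1]/c[2]
for t in (.55,.60,.638,.68):
    print(t,[np.round(pr(r*np.cos(t),-131,r*np.sin(t)),1).tolist() for r in (118,121,134,147)])
for nm,S in (('a',s0),('b',s)):
    c=S['img'][200:230,285:320].astype(float); c=np.clip(c*1.6,0,255).astype(np.uint8); save('px'+nm,cv2.resize(c,None,fx=16,fy=16,interpolation=cv2.INTER_NEAREST))
```

```text
0.55 [[303.2, 227.6], [304.1, 226.9], [308.0, 224.0], [311.9, 221.1]]
0.6 [[302.1, 226.4], [303.0, 225.7], [306.8, 222.7], [310.6, 219.6]]
0.638 [[301.2, 225.5], [302.1, 224.8], [305.8, 221.6], [309.5, 218.5]]
0.68 [[300.2, 224.6], [301.0, 223.8], [304.6, 220.6], [308.2, 217.3]]
```

View pics/pxb.png

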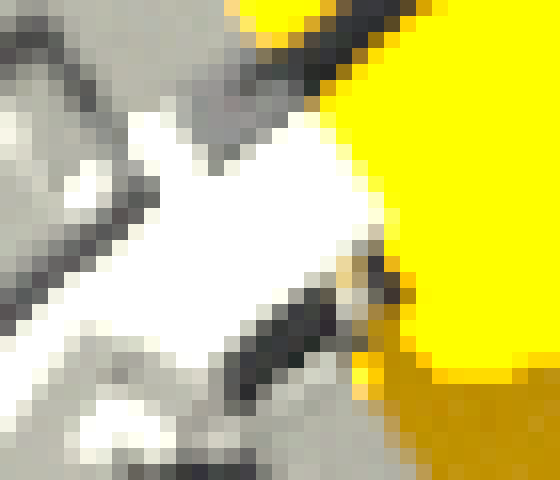

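View pics/pxa.png

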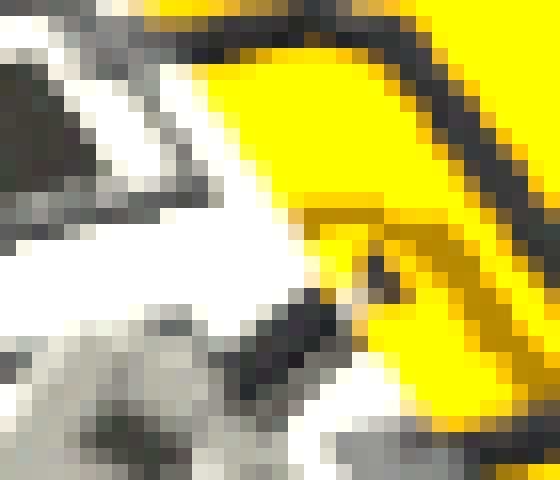

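Run:
```python
from h import *
import pickle
for n in ('s10','s16','si17'):
    s=pickle.load(open(n+'.pkl','rb')); g=s['img'].astype(np.float32).mean(2)
    for r in (-1.5,0,1.5):
        # centre of block (303.1,220.9); radial dir ~ (.76,-.65); tangential down (.65,.76)
        o=[]
        for t in np.arange(-4,9.1,1):
            x=303.1+.76*r+.65*t; y=220.9-.65*r+.76*t
            o.append(int(cv2.getRectSubPix(g,(1,1),(float(x),float(y)))[0,0]))
        print(n,r,o)
```

```text
s10 -1.5 [105, 82, 48, 36, 33, 46, 66, 62, 94, 93, 90, 93, 95, 94]
s10 0 [105, 81, 48, 36, 32, 46, 66, 66, 98, 106, 97, 93, 92, 89]
s10 1.5 [109, 87, 52, 39, 32, 39, 53, 58, 100, 108, 100, 87, 78, 63]
s16 -1.5 [193, 147, 70, 37, 36, 47, 68, 63, 100, 108, 107, 109, 108, 109]
s16 0 [192, 149, 72, 38, 33, 47, 68, 68, 101, 112, 109, 108, 106, 104]
s16 1.5 [198, 161, 81, 36, 34, 40, 58, 71, 124, 125, 104, 84, 80, 77]
si17 -1.5 [189, 145, 68, 36, 36, 71, 115, 107, 104, 109, 110, 109, 109, 110]
si17 0 [190, 147, 70, 37, 35, 66, 119, 120, 107, 110, 108, 109, 105, 103]
si17 1.5 [194, 157, 79, 39, 36, 47, 80, 92, 124, 108, 89, 84, 81, 78]
```

In the side view, brightness along the arc at the block shows the clip's line at t≈1.9 px and the pointer at t≈2.3 px, so the deck is slightly low (by about 0.01 rad). That agrees with the plane fit (0.632 against 0.638), so I'll nudge it up.

Call:
jog_arm(steps=[[5,-0.5,0,-0.7,0],[5,-0.5,0,-0.7,0],[5,0,0,0,0],[5,0,0,0,0],[5,0,0,0,0],[5,0,0,0,0]])

```text
clock: 23.75
eef_pos: [0.6062, -0.0143, 0.1492]
tcp_rot: [[0.997, 0.079, 0.004], [0.079, -0.997, -0.0], [0.004, 0.0, -1.0]]
contact_force: [5.4, 0.9, -1.7]
opening: 0.0104
```

```bash
python3 look.py 18
python3 - <<'E'
from h import *
import pickle
s=pickle.load(open('si18.pkl','rb')); g=s['img'].astype(np.float32).mean(2)
for r in (-1.5,0,1.5):
    print(r,[int(cv2.getRectSubPix(g,(1,1),(float(303.1+.76*r+.65*t),float(220.9-.65*r+.76*t)))[0,0]) for t in np.arange(-4,9.1,1)])
E
```

```text
[ 0.60622662 -0.01426327  0.14918501] [ 5.36357364  0.91326124 -1.67647385] [ 0.23075394 -1.48542439  0.04187592] 0.010436414616226077 23.75
wrist [6.428e-01 6.358e-01 8.391e+03]
side [  0.6413   0.6571 280.    ]
scene [  0.6389   0.6357 341.    ]
-1.5 [189, 141, 66, 36, 33, 71, 101, 93, 101, 109, 110, 109, 109, 108]
0 [187, 139, 66, 37, 31, 62, 98, 91, 99, 112, 113, 107, 105, 103]
1.5 [187, 138, 63, 37, 34, 49, 72, 80, 121, 113, 94, 86, 81, 76]
```

View pics/wr18.png

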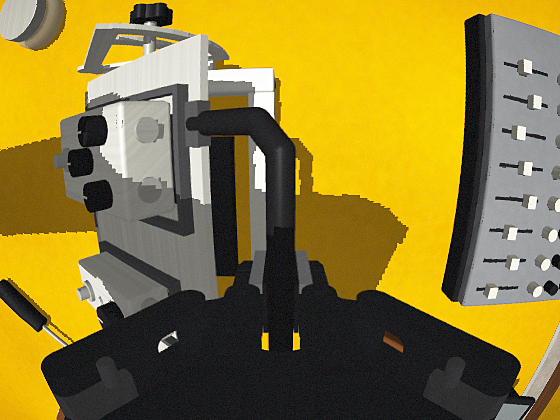

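Call:
jog_arm(steps=[[5,0,0,0,0],[5,0,0,0,0],[5,0,0,0,0],[5,0,0,0,0],[5,0,0,0,0],[5,0,0,0,0],[5,0,0,0,0],[5,0,0,0,0],[5,0,0,0,0],[5,0,0,0,0]])

```text
clock: 24.73
eef_pos: [0.6062, -0.0142, 0.1492]
tcp_rot: [[0.997, 0.079, 0.004], [0.079, -0.997, -0.0], [0.003, 0.0, -1.0]]
contact_force: [7.0, 0.8, -1.9]
opening: 0.0102
```

```bash
python3 look.py 19
python3 - <<'E'
from h import *
import pickle
s=pickle.load(open('si19.pkl','rb')); save('sfull',s['img'])
E
```

```text
[ 0.60617484 -0.01423731  0.14915458] [ 6.99412312  0.8387096  -1.93272424] [ 0.27269145 -1.50106472  0.03282201] 0.010155828135516303 24.7333
wrist [6.427e-01 6.357e-01 8.357e+03]
side [  0.637    0.6557 237.    ]
scene [  0.6399   0.6354 339.    ]
```

View pics/sfull.png

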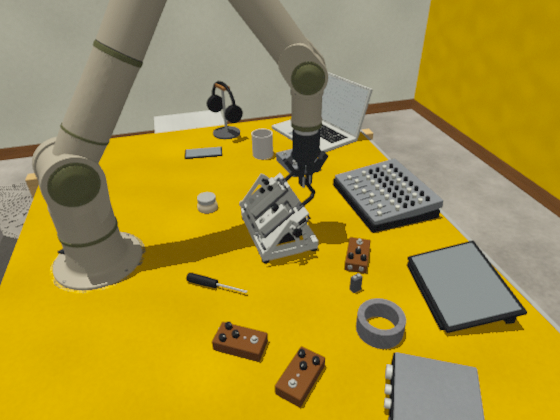

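The deck is steady at (280,215), held by the handle with both pedals in place, and everything else looks undisturbed. Handing in.

```bash
python3 -c "
from workcell import job_done
print(job_done())"
```

```text
the job is handed in; nothing more can be done
None
```

I put both aluminium pedals in their bays, raised the deck to the memory clip, and handed the job in at about 25 s with the gripper still holding the handle.

- **Pedals:** I checked them before lifting the deck. Both lay flat in their own bay, with the top faces at 78.5 mm (79 expected) and the footswitches towards the hinge. Both were lowered until the force showed contact, then released. After lifting, the camera pictures still showed them in place.
- **Deck angle:** The deck did not move over a one-second hold. Plane fits gave 0.637 to 0.643 rad, against a clip angle of 0.638 ± 0.006 rad measured from several earlier views. In the side view the pointer lay on the clip's line to within about 0.2 px, which is about 0.006 rad. At that resolution I could not check it more closely.
- **Clip and other objects:** The clip block had not shifted in the side pictures. The last side picture showed nothing else disturbed.

**Checks that disagreed:**
- Angle estimates forced through the hinge point differed by camera: 0.636 (wrist), 0.635 (scene) and 0.656 rad (side). I trusted the plane slopes instead, because the side view has few points and a small calibration offset.
- After the first lift, the angle from the gripper's height read about 0.02 rad higher than the plane fits, so the bar had slipped a few millimetres in the pads. I corrected for this by eye.
- The gripper now holds the deck partly with a push of 5 to 7 N towards the hinge, rather than straight up.

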